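# Park a keg coupler in its rinse stand

### The job

Swing the splash guard of the rinse stand up and over until it stays open by itself, then take the flanged coupler out of its leaning cradle, stand it upright and slide it into the stand's slot, flange under the slotted plate, past the two sprung rollers until it is fully home. Let go, leave the guard open, and leave everything else on the table where it is.

Things in the scene. Friction and masses are not known exactly. Their poses are not given: they have to be found in the camera images.
- coupler_mid (a point): Steel keg coupler, 95 mm tall, 0.26-0.46 kg: foot flange 46 mm wide, 6 thick; round barrel 26 mm wide up to 84 mm; nipple 14 mm wide to the top. Point: on its axis, 47.5 mm above the foot; z = axis, foot to nipple; its turn about z is of no matter. Starts leaning 0.5 rad in the cradle, top towards the cradle's +x, away from the robot. Grip the barrel 45 to 80 mm above the foot.
- cradle: Fixed grey plastic drain cradle, base 130 x 90 x 8 mm. Origin at its underside, 30 mm below the centre of the coupler's foot; z up. The coupler stands loosely on its sloping seat, tipped towards +x, its flange between two low cheeks (60 mm over all) and a low ledge at +x, all under 20 mm along its axis; it can be tipped out by a knock. Lift it out along its own axis.
- stand_home (a point): Rinse stand: fixed dark base 190 (x) x 150 mm (y), 12 thick, with a slotted steel plate over it. Point: on the base's top face, where the foot's centre of a coupler fully home is (it stands on the base). z up, x into the slot, whose mouth opens to -x. Clear apron of base to x = -105 mm: a coupler stood at x = -75 is before the plate.
- slot_mouth (a point): Middle of the slot's front edge, 32 mm before stand_home and 14 mm above it, at the plate's top face; axes as stand_home. Plate 5 mm thick, 9 mm of room under it. Slot 29 mm wide, closed end 45 mm in; flared lips reach 17 mm out before this point.
- rollers (a point): Point between two sprung upright steel rollers above the plate, 14 mm before and 21 mm above stand_home; axes as stand_home. Rollers 12 mm wide, 10 tall, at y = +/-15.5, gap 19 mm; each yields outward, 1.3 N per mm. Pushing the barrel past takes some 6 to 15 N along x; they then close behind it. Their black housings reach y = +/-50 mm, 28 mm above stand_home.
- guard (a joint): Hinge angle of the splash guard, rad: 0 closed (level, its bar in front of the slot so that no coupler can pass), grows as the bar swings up and back, stop at 2.0. Free hinge, guard 0.24-0.39 kg: let go below about 1.57 it falls shut, beyond that it falls to the stop and stays.
- guard_bar (a point): Middle of the guard's round steel cross-bar, 10 mm wide, 110 mm long along y, 140 mm from the hinge axis; can turn in the fingers. The guard: this bar, two flat arms at y = +/-57.5 mm, and a clear panel that starts 55 mm from the bar. Axes turn with the guard: x from bar to hinge when closed and open. Closed, the bar is 85 mm above the table.
- guard_hinge (a point): Middle of the guard's hinge axis (the axis is y), 70 mm beyond (x) and 73 mm above stand_home; axes as stand_home. Posts at y = +/-69 mm reach 98 mm above the table.
- sleeve: Bystander: plain steel sleeve, same barrel (26 mm) and nipple as the coupler but with no flange, standing, 95 mm tall; not to be used. Origin at the centre of its underside.
- bung: Bystander: tapered wooden bung, 44 mm across the top, 40 mm tall, standing. Origin at the centre of its underside.
- mug_a: Bystander: glass beer mug, 90 mm across, 140 mm tall, with a handle. Origin at the centre of its underside.
- mug_b: Bystander: second glass beer mug, same size as mug_a. Origin at the centre of its underside.
- bottle: Bystander: brown glass bottle, 62 mm across, 210 mm tall, standing. Origin at the centre of its underside.
- spanner: Bystander: steel spanner lying flat, about 150 to 200 mm long. Origin at the middle of its underside.
- mallet: Bystander: wooden mallet lying on its side, head 110 x 75 x 75 mm, handle 200 mm long. Origin under the centre of the head.
- coasters: Bystander: stack of cork coasters, 93 x 93 mm, 18 mm high. Origin at the centre of its underside.
Not all that is in view belongs to the job. What is shaped like the part that bears coupler_mid but blue or red is not meant.

How it is judged:
On the way, in this order (a step that is already met when the one before it is completed fails the run):
1. the guard stands open past its balance point, near its stop (value of joint guard above 1.8 rad), for 0.3 s.
2. the coupler is home in the slot, flange under the plate, past the rollers (x of coupler_mid in the frame of stand_home between -0.006 and 0.005 m and y of coupler_mid in the frame of stand_home between -0.004 and 0.004 m and z of coupler_mid in the frame of stand_home between 0.043 and 0.053 m and angle between coupler_mid's own z axis and vertical below 0.1 rad), for 0.2 s.
At the end, for the whole second after the job is handed in: The coupler stands upright (within 0.1 rad) and at rest on the stand's base, its flange under the slotted plate: its mid point is -6 to +5 mm along x and within 4 mm along y of stand_home, and 43 to 53 mm above it; the guard is at rest open beyond 1.8 rad; nothing is held (all of step 2 and value of joint guard above 1.8 rad and linear speed of coupler below 0.02 m/s and velocity of joint guard between -0.1 and 0.1 rad/s); the robot touches nothing.
It fails at once if a bystander is moved by more than 3 cm (distance of any of sleeve, bung, mug_a, mug_b, bottle, spanner, mallet, coasters from where it was at the start of the episode above 0.03 m).
It also fails if it takes over 64 s, if anything falls off the work surface, if the arm or the gripper's body presses on something with over 40 N, if the wrist force passes 120 N, or if a joint passes its speed limit or range.

### The arm

A 6-joint arm with a two-finger parallel gripper is mounted at the origin on the work surface. World frame = base frame: x ahead of the robot, y to its left, z up, the work surface at z = 0. Lengths are in m, angles in rad, forces in N, time in s.
With the tool pointing down it reaches from about 0.325 to 0.9 m from the base axis. Payload 6.1 kg.
Tool frame: the origin (TCP) lies between the finger pads; the fingertips stand 25 mm ahead of it and the grasp point (between the pads) lies 6 mm ahead of it; z points along the fingers, y is the line along which they close (so a half turn about z gives the same grasp; the last joint's range is limited). The gripper opens to 87 mm and grips with 3 to 60 N. Pads are 19 mm wide; open, the fingers measure 117 mm over their backs; the gripper's body (75 mm by 190 mm) begins 51 mm behind the grasp point.
Start: joints at [-0.126, 0.22, 1.526, -0, 1.395, -0.126], TCP at [0.625, -0, 0.248] pointing down, gripper open.
Joint ranges: [-2.98, 2.98], [-0.91, 2.08], [0.09, 2.57], [-1.24, 4.39], [0.2, 2.65], [-2.68, 2.68]. Speed limits (rad/s): [2.57, 2.57, 3.01, 3.14, 3.14, 3.14].

### API

Orientations are given as a rotation vector (axis times angle).
In Python, from station import r gives the robot as it stands. The module is installed in compiled form; this text tells all that it offers.
- The arm moves only by the tool carry_out, never from a script. Its argument "commands" is a list of rows, each a list of 3 entries, a list of its own where there are three numbers: the shift along the tool's x, y, z in m, then the turn, a rotation vector about the tool's x, y, z in degrees, then the opening, from 0 (shut) to 1 (fully open). In form: [[[tx, ty, tz], [rx, ry, rz], fingers], ...]. A call has exactly 10 rows; each row shifts and turns the commanded pose from where the row before left it, along the tool's axes as they then stand; what a row does not reach is not made up. A row lasts 1/12 s, in which the tool goes at most 41.7 mm and 7.16 degrees, less where a joint would pass 70% of its speed; a pose out of reach is approached as far as the arm can. A call with a gripper value outside its range is refused whole. The fingers move at their own pace and stop on an object; "grip_force" is the grip in N (left out, the last holds). Time passes only in rows, so rows that do not move let the fingers close, or fill a call up. It gives the time, the measured TCP pose, the force, the opening and the grip force at its end, in the units of the state.
- r.sense(): the state, without advancing time (a new reading comes with each control period).
- r.read_camera(name): name is "scene" or "side" or "wrist"; returns the picture (480x640x3 uint8, blue, green, red); there is no depth.
- r.camera_params(name): a dict with "fx", "fy", "cx", "cy" (pixels), "dist" ([k1, k2, p1, p2, k3] as OpenCV has them; the pictures are not rectified), "cam_to_world" (4x4, takes a point from camera to world coordinates); the wrist camera has in their place "T_tool_cam" (4x4, takes a point from camera to tool coordinates, whose origin is the TCP and whose axes are the flange's). Camera axes: x right, y up, looking along -z (the intrinsics and any distortion apply to the point x, -y, -z); pixel columns grow to the right and rows downward; lengths in m; the calibration is good to about 2 mm. A picture is of the moment at which its call begins: read the wrist's pose just before it. camera_params takes no time and is no camera call.
- r.sign_off(): hands the job in; it is judged then, once.
The state is a dict: "clock": time; "qpos": joint angles; "dq": joint speeds; "joint_efforts": joint torques, N m; "ee_pos": TCP position; "eef_rot": TCP orientation; "contact_force": force on the tool from outside, world axes, zero at the start; "ft_torque": the same for the moment, N m; "opening": opening from 0.0 (shut) to 1.0 (fully open); "gripper_force": force on a finger pad.
Only numpy, scipy, OpenCV 4.12 (cv2) and the standard library are available. Lean on these libraries where they do the work, as an engineer would, in place of code of your own. Each camera call takes 0.05 s, during which the arm holds its last target. There are 200 camera calls.

## Working session

There is one attempt and no reset: what is moved stays moved. The work goes in short steps, Python scripts to look and compute and a tool call to move; the robot and the scene stay as the last step left them, time stands still between calls to the robot, and variables do not carry over. Pictures are saved under pics/ and viewed, at most 10 in all, crops included, and the job is handed in when it is done.

Besides the shell and the picture viewer there is one more tool, called after ">>>" as name(argument=value, ...), one argument or row to a line, values as JSON. carry_out: Moves the arm, as the interface text tells. Its arguments: {"type":"object","properties":{"commands":{"type":"array","items":{"type":"array"}},"grip_force":{"type":"number"}},"required":["commands"]}

```bash
mkdir -p pics
cat > h.py <<'E'
import numpy as np, cv2, json
from scipy.spatial.transform import Rotation as R
from scipy.optimize import least_squares
from station import r
def snap(n,f):
    im=r.read_camera(n); cv2.imwrite('pics/'+f,im); return im
def cam(n):
    p=r.camera_params(n); 
    K=np.array([[p['fx'],0,p['cx']],[0,p['fy'],p['cy']],[0,0,1.]])
    if 'cam_to_world' in p: T=np.array(p['cam_to_world'])
    else:
        s=r.sense(); W=np.eye(4); W[:3,:3]=R.from_rotvec(s['eef_rot']).as_matrix(); W[:3,3]=s['ee_pos']
        T=W@np.array(p['T_tool_cam'])
    return K,np.array(p['dist'],float),T
def proj(c,P):
    K,d,T=c; P=np.atleast_2d(P); X=(P-T[:3,3])@T[:3,:3]*[1,-1,-1]
    return cv2.projectPoints(X.astype(float),np.zeros(3),np.zeros(3),K,d)[0].reshape(-1,2)
def ray(c,px):
    K,d,T=c; u=cv2.undistortPoints(np.array(px,float).reshape(-1,1,2),K,d).reshape(-1,2)
    v=np.c_[u[:,0],-u[:,1],-np.ones(len(u))]@T[:3,:3].T
    return T[:3,3],v
def onz(c,px,z):
    o,v=ray(c,px); return o+v*((z-o[2])/v[:,2])[:,None]
def tri(c1,p1,c2,p2):
    o1,v1=ray(c1,[p1]);o2,v2=ray(c2,[p2]); v1=v1[0];v2=v2[0]
    t=np.linalg.lstsq(np.c_[v1,-v2],o2-o1,rcond=None)[0]
    a=o1+t[0]*v1;b=o2+t[1]*v2; return (a+b)/2,np.linalg.norm(a-b)
E
python3 - <<'E'
from h import *
for n in ['scene','side','wrist']:
    snap(n,n+'0.png'); c=cam(n); print(n,c[0].diagonal(),c[1],c[2].round(3).tolist())
print(r.sense())
E
```

```text
scene [525.89723991 525.89723991   1.        ] [-0.0089319  0.         0.         0.         0.       ] [[0.45, -0.72, 0.528, 1.318], [0.893, 0.358, -0.272, -0.407], [0.006, 0.594, 0.804, 1.184], [0.0, 0.0, 0.0, 1.0]]
side [451.97897448 451.97897448   1.        ] [-0.10232637  0.          0.          0.          0.        ] [[0.907, 0.27, -0.322, 0.27], [-0.42, 0.614, -0.668, -0.703], [0.017, 0.741, 0.671, 0.722], [0.0, 0.0, 0.0, 1.0]]
wrist [410.97230932 410.97230932   1.        ] [-0.00156394  0.          0.          0.          0.        ] [[1.0, 0.0, 0.0, 0.625], [-0.0, 0.967, 0.256, 0.07], [-0.0, -0.256, 0.967, 0.384], [0.0, 0.0, 0.0, 1.0]]
{'clock': 0.15, 'qpos': array([-1.26080464e-01,  2.21061076e-01,  1.52735516e+00, -2.14673806e-05,
        1.39470539e+00, -1.26106357e-01]), 'dq': array([ 0.0019748 , -0.00230279, -0.00280519, -0.00127771,  0.000145  ,
       -0.00014537]), 'joint_efforts': array([ 5.44750201e-04, -4.95191681e+01, -3.87881935e+01,  6.99610985e-02,
        5.31197037e-02, -7.11234907e-05]), 'ee_pos': array([6.24553189e-01, 5.82498609e-05, 2.46674926e-01]), 'eef_rot': array([-2.22056287e+00, -2.22062875e+00,  1.49687395e-03]), 'contact_force': array([-0.46837187,  0.26783948,  0.05745861]), 'ft_torque': array([ 0.00013138,  0.00074679, -0.00688056]), 'gripper_force': 0.0, 'opening': 1.0037588436107858}
```

View pics/scene0.png

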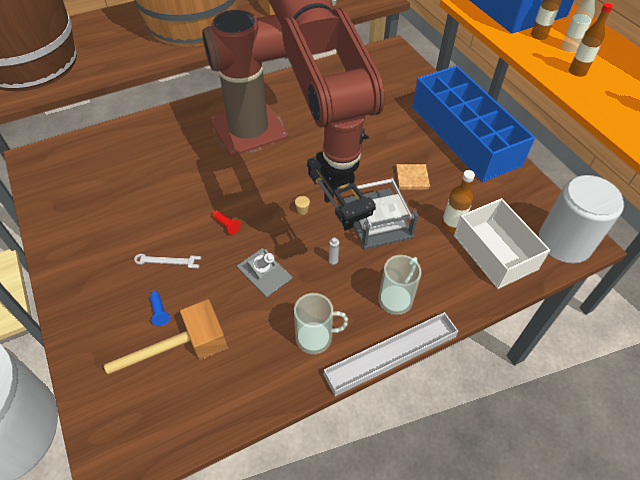

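View pics/side0.png

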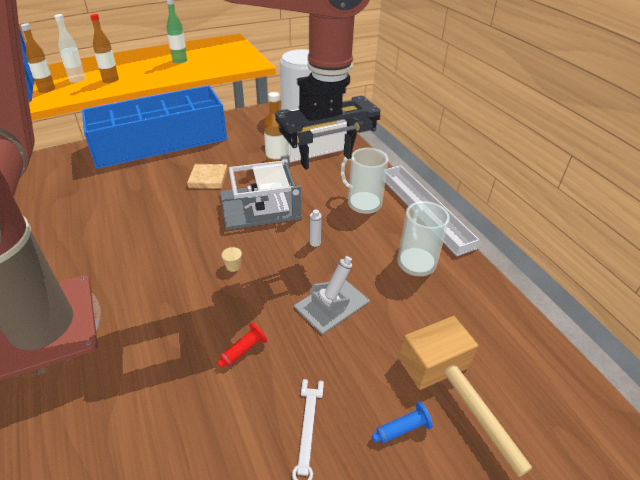

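Scene view: the grey coupler in its cradle is at (263,263), and (338,282) in the side view. Things it could be taken for, in scene pixels: the flangeless sleeve (334,250), the red part (226,222) and the blue part (158,308). I choose the one in the cradle. The stand is at (385,215) in the scene view and (262,195) in the side view. I'll check with a close crop.

Run:
```python
import cv2,numpy as np
s=cv2.imread('pics/scene0.png');d=cv2.imread('pics/side0.png')
def c(im,x,y,f=4,w=100,h=75): 
    o=cv2.resize(im[y:y+h,x:x+w],None,fx=f,fy=f,interpolation=cv2.INTER_CUBIC)
    for k in range(0,w,20): cv2.putText(o,str(x+k),(k*f,10),0,.35,(0,255,255),1); cv2.line(o,(k*f,0),(k*f,4),(0,255,255),1)
    for k in range(0,h,15): cv2.putText(o,str(y+k),(0,k*f+4),0,.35,(0,255,0),1)
    return o
cv2.imwrite('pics/crop1.png',np.vstack([np.hstack([c(s,220,225),c(d,285,255)]),np.hstack([c(s,330,172),c(d,212,155)])]))
```

```text
(no output)
```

View pics/crop1.png

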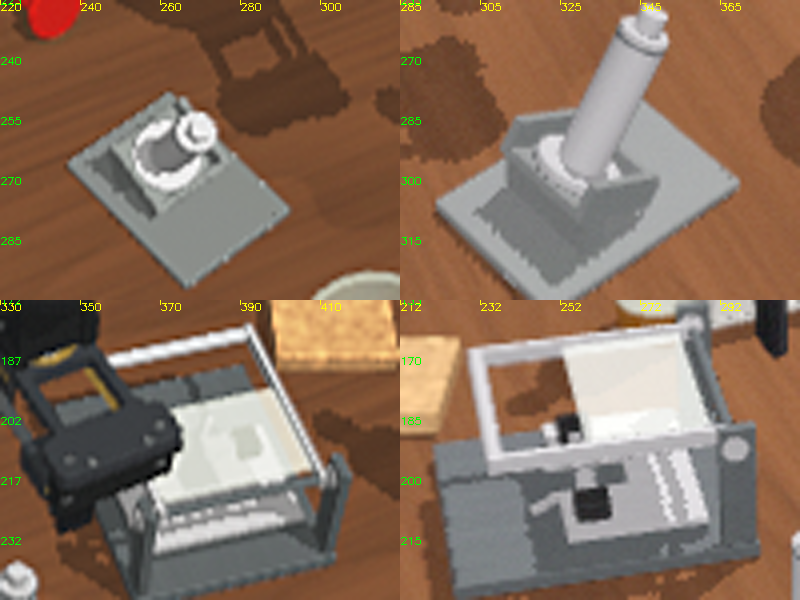

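View pics/wrist0.png

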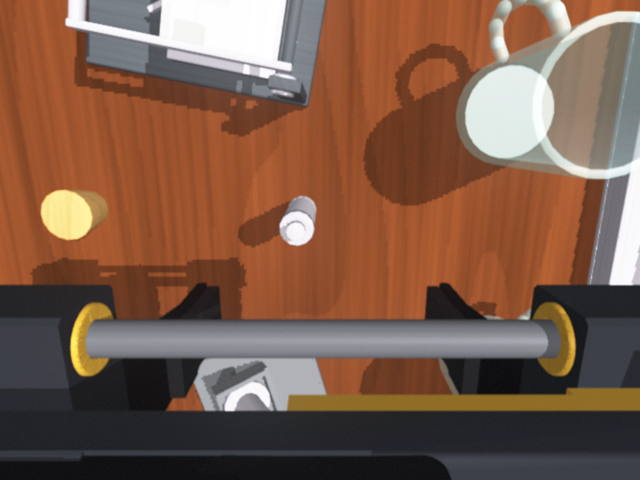

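The crops show the right part: a flanged grey coupler leaning in the grey cradle. The stand's bar and mouth are on the robot side, with the hinge on the far side. Next I fit the poses.

```bash
cat > fit.py <<'E'
from h import *
S,D,Wc=cam('scene'),cam('side'),cam('wrist')
def mk(q,P,z0): 
    P=np.array(P,float); c,s=np.cos(q[2]),np.sin(q[2])
    return np.c_[q[0]+c*P[:,0]-s*P[:,1],q[1]+s*P[:,0]+c*P[:,1],P[:,2]+z0]
st=[(S,(413.7,235.7),(.085,-.075,0)),(S,(363.7,246),(.085,-.075,0)),(S,(345,198),(-.105,-.075,0)),(S,(392,188),(-.105,.075,0)),
(D,(221,191.8),(-.105,.075,0)),(D,(226.5,227.5),(-.105,-.075,0)),(D,(301.5,217),(.085,-.075,0)),
(D,(232,168),(-.07,.0575,.073)),(D,(235,196.3),(-.07,-.0575,.073)),(S,(392.5,180.2),(-.07,.0575,.073)),(Wc,(72,22),(-.07,-.0575,.073))]
st[0]=(S,(413.7,235.7),(.085,.075,0))
def f(q): return np.concatenate([(proj(c,mk(q,[P],.012))[0]-p) for c,p,P in st])
o=least_squares(f,[.7,.18,-.2],loss='soft_l1'); print('stand',o.x,f(o.x).reshape(-1,2).round(1).tolist())
cr=[(S,(262.5,248.7),(-1,1)),(S,(237,265.7),(-1,-1)),(S,(267.5,296.2),(1,-1)),(S,(292.5,277.5),(1,1)),(D,(294.3,305.7),(-1,-1)),(D,(370,300.5),(1,1))]
def g(q):
    a=[proj(c,mk(q,[(q[3]+.065*s,.045*t,0)],.008))[0]-p for c,p,(s,t) in cr]
    top=mk(q,[(.095*np.sin(.5),0,.03+.095*np.cos(.5))],0)
    a+=[proj(S,top)[0]-(271,257.5),proj(D,top)[0]-(348.3,258)]
    return np.concatenate(a)
for y0 in [-.8,-.2,.3,2.9]:
    o=least_squares(g,[.6,-.1,y0,0],loss='soft_l1'); print('cradle',o.x,o.cost,g(o.x).reshape(-1,2).round(1).tolist())
print('top',tri(S,(271,257.5),D,(348.3,258)))
E
python3 fit.py
```

```text
stand [ 0.54105787  0.18464023 -0.21133718] [[-0.7, 0.6], [-1.6, 1.0], [-2.1, -0.9], [-1.3, -0.1], [-0.7, -2.2], [-2.3, -1.9], [-0.0, -1.5], [-0.9, 0.5], [-0.0, -1.1], [-0.6, 0.2], [0.9, -0.3]]
cradle [ 0.54933631 -0.18061597  0.20959925  0.01084113] 106.49818121791148 [[1.9, -1.2], [0.2, -1.4], [-2.5, 0.5], [0.2, 1.0], [26.0, 24.5], [-26.9, -26.7], [-1.5, -0.5], [0.4, -1.3]]
cradle [ 0.54933624 -0.18061591  0.20959583  0.01084115] 106.4981812111507 [[1.9, -1.2], [0.2, -1.4], [-2.5, 0.5], [0.2, 1.0], [26.0, 24.5], [-26.9, -26.7], [-1.5, -0.5], [0.4, -1.3]]
cradle [ 0.54933624 -0.18061591  0.20959593  0.01084115] 106.49818121124633 [[1.9, -1.2], [0.2, -1.4], [-2.5, 0.5], [0.2, 1.0], [26.0, 24.5], [-26.9, -26.7], [-1.5, -0.5], [0.4, -1.3]]
cradle [ 0.54933628 -0.18061594  6.49278303  0.01084114] 106.49818121402132 [[1.9, -1.2], [0.2, -1.4], [-2.5, 0.5], [0.2, 1.0], [26.0, 24.5], [-26.9, -26.7], [-1.5, -0.5], [0.4, -1.3]]
top (array([ 0.59416865, -0.16823457,  0.10817712]), np.float64(0.0019031853246575425))
```

>>> carry_out(
  commands=[
    [[0,0,0],[0,0,6.05],0.45],
    [[0,0,0],[0,0,6.05],0.45],
    [[0.0233,-0.0272,0],[0,0,0],0.45],
    [[0.0233,-0.0272,0],[0,0,0],0.45],
    [[0.0233,-0.0272,0],[0,0,0],0.45],
    [[0.0233,-0.0272,0],[0,0,0],0.45],
    [[0.0233,-0.0272,0],[0,0,0],0.45],
    [[0.0233,-0.0272,0],[0,0,0],0.45],
    [[0.0233,-0.0272,0],[0,0,0],0.45],
    [[0,0,0.03],[0,0,0],0.45],
  ],
)

```text
clock: 0.98
ee_pos: [0.4731, 0.2046, 0.2231]
eef_rot: [2.438, 1.979, 0.016]
contact_force: [2.3, 0.2, 0.4]
opening: 0.459
gripper_force: 0.0
```

```bash
sed -i 's/(D,(294.3,305.7),(-1,-1)),(D,(370,300.5),(1,1))/(D,(294.3,305.7),(-1,1)),(D,(370,300.5),(1,-1))/; s/for y0 in .*:/for y0 in [.2]:/' fit.py; sed -i "s/,Wc=cam('scene'),cam('side'),cam('wrist')/=cam('scene'),cam('side')/; s/,(Wc,(72,22),(-.07,-.0575,.073))//" fit.py; python3 fit.py
python3 - <<'E'
from h import *
s=snap('scene','scene1.png');d=snap('side','side1.png'); w=snap('wrist','wrist1.png')
print(r.sense()['ee_pos'],r.sense()['eef_rot'])
def c(im,x,y,f=5,w=80,h=60):
    o=cv2.resize(im[y:y+h,x:x+w],None,fx=f,fy=f,interpolation=cv2.INTER_CUBIC)
    for k in range(0,w,10): cv2.putText(o,str(x+k),(k*f,10),0,.35,(0,255,255),1)
    for k in range(0,h,10): cv2.putText(o,str(y+k),(0,k*f+4),0,.35,(0,255,0),1)
    return o
cv2.imwrite('pics/crop2.png',np.vstack([np.hstack([c(s,340,178),c(d,218,165)]),np.hstack([cv2.resize(w,(400,300)),c(d,222,145,4,100,75)])]))
E
```

```text
stand [ 0.54260072  0.1858284  -0.20537244] [[0.1, 0.7], [-0.8, 1.4], [-1.7, -0.6], [-1.0, 0.0], [-0.4, -2.5], [-1.6, -2.2], [0.5, -2.1], [-0.6, 0.3], [0.6, -1.4], [-0.2, 0.3]]
cradle [ 0.55026542 -0.18263177  0.27222269  0.00974065] 6.163453363513492 [[-0.5, -0.9], [-1.1, 0.2], [-1.2, 0.5], [0.2, -0.4], [-0.4, -2.1], [0.6, -2.1], [-1.1, -0.6], [0.3, -1.5]]
top (array([ 0.59416865, -0.16823457,  0.10817712]), np.float64(0.0019031853246575425))
[0.47104109 0.19926207 0.21551772] [-2.44041001 -1.97559738  0.00740417]
```

View pics/crop2.png

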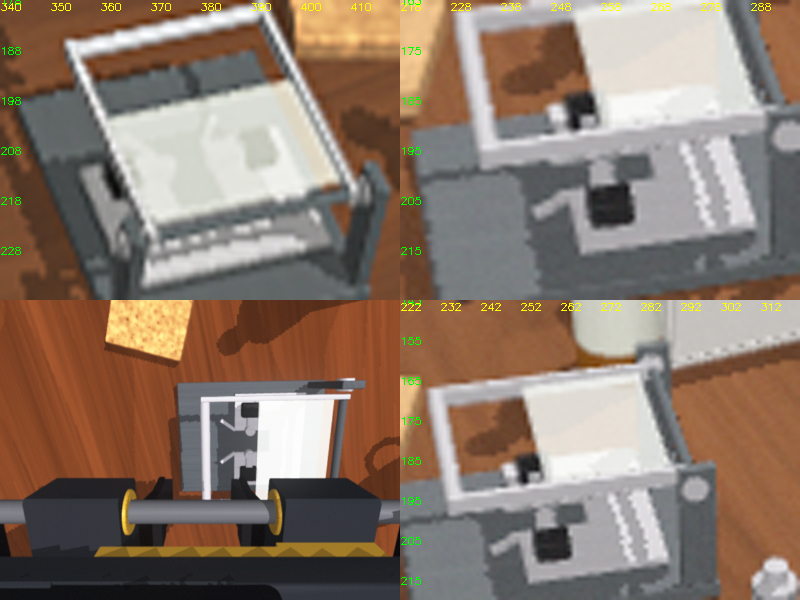

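The bar lies between the fingers and is square to them. I'll refine the pose from the wrist image.

Run:
```python
from h import *
W=cam('wrist'); im=cv2.imread('pics/wrist1.png')
print(r.sense()['ee_pos'])
def st(P,q=(.5418,.1853,-.208)):
    c,s=np.cos(q[2]),np.sin(q[2]); d=P-np.array([q[0],q[1],0.012]); return np.c_[c*d[:,0]+s*d[:,1],-s*d[:,0]+c*d[:,1],d[:,2]].round(4).tolist()
cr=im[100:320,270:590]; o=cv2.resize(cr,None,fx=2.5,fy=2.5,interpolation=cv2.INTER_CUBIC)
for k in range(0,320,20): cv2.putText(o,str(270+k),(int(k*2.5),10),0,.35,(0,255,255),1)
for k in range(0,220,20): cv2.putText(o,str(100+k),(0,int(k*2.5)+4),0,.35,(0,255,0),1)
cv2.imwrite('pics/crop3.png',o)
print('bar',st(onz(W,[(333,180),(333,240)],.085)))
q=(.5418,.1853,-.208);c,s=np.cos(q[2]),np.sin(q[2])
for n,P in dict(barL=(-.07,.055,.073),corner=(-.105,.075,0),hinge=(.07,.069,.086),mouth=(-.032,0,.014),lipL=(-.049,.02,.014),rolL=(-.014,.0155,.026),end=(.013,0,.014)).items():
    print(n,proj(W,[(q[0]+c*P[0]-s*P[1],q[1]+s*P[0]+c*P[1],P[2]+.012)]).round(1))
```

```text
[0.47104109 0.19926207 0.21551772]
bar [[-0.0656, 0.0417, 0.073], [-0.0654, 0.0017, 0.073]]
barL [[326.1 158.9]]
corner [[281.7 128.4]]
hinge [[560.9 135.7]]
mouth [[372.7 224.3]]
lipL [[352.1 199.7]]
rolL [[398.4 207.8]]
end [[428.3 224.2]]
```

View pics/crop3.png

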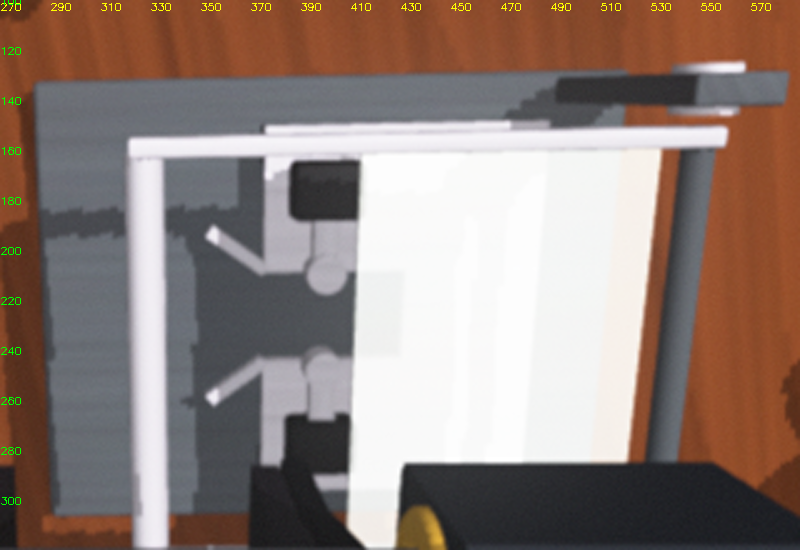

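```bash
cat > fit2.py <<'E'
from h import *
W=cam('wrist')
pts=[((400.4,210),(-.014,.0155,.026)),((398.4,245.2),(-.014,-.0155,.026)),((375,208.4),(-.032,.0145,.014)),((375,242.8),(-.032,-.0145,.014)),
((430,208.4),(.013,.0145,.014)),((430,242.0),(.013,-.0145,.014)),((285.2,134),(-.105,.075,0)),((292,306),(-.105,-.075,0)),((328.8,160),(-.07,.055,.073)),((331,310),(-.07,-.05,.073))]
def f(q):
    c,s=np.cos(q[2]),np.sin(q[2])
    return np.concatenate([proj(W,[(q[0]+c*P[0]-s*P[1],q[1]+s*P[0]+c*P[1],P[2]+.012)])[0]-p for p,P in pts])
o=least_squares(f,[.54,.185,-.2],loss='soft_l1');print(o.x,f(o.x).reshape(-1,2).round(1).tolist())
E
python3 fit2.py
```

```text
[ 0.54383119  0.18414948 -0.1944401 ] [[0.5, -1.1], [1.2, 2.4], [0.7, -0.5], [0.1, 0.1], [1.9, -1.3], [0.0, 0.2], [-1.9, -2.8], [-1.9, -0.2], [-0.4, 1.6], [-0.8, 3.6]]
```

>>> carry_out(
  commands=[
    [[0,0.004,0.0245],[0,0,0],0.45],
    [[0,0,0.025],[0,0,0],0.45],
    [[0,0,0.025],[0,0,0],0.45],
    [[0,0,0.025],[0,0,0],0.45],
    [[0,0,0.025],[0,0,0],0.45],
    [[0,0,0],[0,0,0],0.45],
    [[0,0,0],[0,0,0],0.05],
    [[0,0,0],[0,0,0],0.05],
    [[0,0,0],[0,0,0],0.05],
    [[0,0,0],[0,0,0],0.05],
  ],
  grip_force=12,
)

```text
clock: 1.97
ee_pos: [0.4781, 0.1988, 0.0951]
eef_rot: [2.443, 1.974, 0.004]
contact_force: [-10.7, 3.2, 7.6]
opening: 0.234
gripper_force: 5.7
```

>>> carry_out(
  commands=[
    [[0,0,0],[0,0,0],0.05],
    [[0,0,0],[0,0,0],0.05],
    [[0,0,0],[0,0,0],0.05],
    [[0,0,0],[0,0,0],0.05],
    [[0,0,0],[0,0,0],0.05],
    [[0,0,0],[0,0,0],0.05],
    [[0,0,0],[0,0,0],0.05],
    [[0,0,0],[0,0,0],0.05],
    [[0,0,0],[0,0,0],0.05],
    [[0,0,0],[0,0,0],0.05],
  ],
)

```text
clock: 2.8
ee_pos: [0.4731, 0.1997, 0.094]
eef_rot: [-2.438, -1.972, 0.009]
contact_force: [-18.0, 3.5, 14.2]
opening: 0.107
gripper_force: 12.0
```

Run:
```python
from h import *
s=snap('scene','scene2.png');d=snap('side','side2.png'); w=snap('wrist','wrist2.png')
print(r.sense()['ee_pos'],r.sense()['contact_force'])
f=lambda im,x,y:cv2.resize(im[y:y+75,x:x+100],None,fx=4,fy=4,interpolation=cv2.INTER_CUBIC)
cv2.imwrite('pics/crop4.png',np.hstack([f(d,200,140),cv2.resize(w,(400,300))]))
```

```text
[0.4731051  0.19967382 0.09397554] [-17.41204792   3.82118799  14.69113058]
```

View pics/crop4.png

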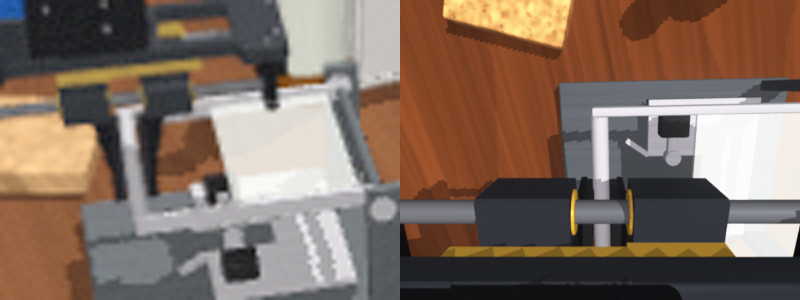

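Bar gripped (opening 9 mm). I swing it along the arc.

>>> carry_out(
  commands=[
    [[0,-0.003,-0.003],[0,0,0],0.05],
    [[0,0.0007,-0.014],[0,0,0],0.05],
    [[0,0.0021,-0.0138],[0,0,0],0.05],
    [[0,0.0035,-0.0136],[0,0,0],0.05],
    [[0,0.0048,-0.0132],[0,0,0],0.05],
    [[0,0.0061,-0.0126],[0,0,0],0.05],
    [[0,0.0073,-0.0119],[0,0,0],0.05],
    [[0,0.0085,-0.0111],[0,0,0],0.05],
    [[0,0.0095,-0.0102],[0,0,0],0.05],
    [[0,0.0105,-0.0092],[0,0,0],0.05],
  ],
)

```text
clock: 3.78
ee_pos: [0.5253, 0.1894, 0.208]
eef_rot: [-2.441, -1.975, -0.002]
contact_force: [-3.6, 4.1, 3.1]
opening: 0.108
gripper_force: 12.0
```

>>> carry_out(
  commands=[
    [[0,0.0114,-0.0081],[0,0,0],0.05],
    [[0,0.0121,-0.007],[0,0,0],0.05],
    [[0,0.0128,-0.0057],[0,0,0],0.05],
    [[0,0.0133,-0.0044],[0,0,0],0.05],
    [[0,0.0137,-0.0031],[0,0,0],0.05],
    [[0,0.0139,-0.0017],[0,0,0],0.05],
    [[0,0.014,-0.0003],[0,0,0],0.05],
    [[0,0.0139,0.0011],[0,0,0],0.05],
    [[0,0.0138,0.0025],[0,0,0],0.05],
    [[0,0.0134,0.0039],[0,0,0],0.05],
  ],
)

```text
clock: 4.62
ee_pos: [0.6565, 0.1615, 0.2304]
eef_rot: [2.442, 1.976, 0.006]
contact_force: [0.1, 2.8, -0.8]
opening: 0.108
gripper_force: 12.0
```

>>> carry_out(
  commands=[
    [[0,0,0],[0,0,0],0.5],
    [[0,0,0],[0,0,0],0.5],
    [[0,0,0],[0,0,0],0.5],
    [[0,0.004,0],[0,0,0],0.5],
    [[0,0.004,0],[0,0,0],0.5],
    [[0,0,0],[0,0,0],0.5],
    [[0,0,-0.015],[0,0,0],0.5],
    [[0,0,-0.02],[0,0,0],0.5],
    [[0,0,-0.02],[0,0,0],0.5],
    [[0,0,-0.02],[0,0,0],0.5],
  ],
)

```text
clock: 5.45
ee_pos: [0.6627, 0.1586, 0.3041]
eef_rot: [-2.443, -1.975, 0.001]
contact_force: [0.6, 0.5, -0.1]
opening: 0.497
gripper_force: 0.0
```

>>> carry_out(
  commands=[
    [[0,0,0],[0,0,-6.9],0.6],
    [[0,0,0],[0,0,-6.9],0.6],
    [[0,0,0],[0,0,-6.9],0.6],
    [[0,0,0],[0,0,-6.9],0.6],
    [[0,0,0],[0,0,-6.9],0.6],
    [[0,0,0],[0,0,-6.9],0.6],
    [[0,0,0],[0,0,-6.9],0.6],
    [[0,0,0],[0,0,-6.9],0.6],
    [[0,0,0],[0,0,-6.9],0.6],
    [[0,0,0],[0,0,-6.9],0.6],
  ],
)

```text
clock: 6.28
ee_pos: [0.6629, 0.1586, 0.3035]
eef_rot: [-0.886, -3.014, 0.0]
contact_force: [-0.5, 0.7, 0.1]
opening: 0.599
gripper_force: 0.0
```

>>> carry_out(
  commands=[
    [[0,0,0],[0,0,-6.9],0.6],
    [[0,0,0],[0,0,-6.9],0.6],
    [[0,0,0],[0,0,-6.9],0.6],
    [[0,0,0],[0,0,-6.9],0.6],
    [[0,0,0],[0,0,-6.9],0.6],
    [[0,0,0],[0,0,-6.9],0.6],
    [[0,0,0],[0,0,-6.9],0.6],
    [[0,0,0],[0,0,0],0.6],
    [[0,0,0],[0,0,0],0.6],
    [[0,0,0],[0,0,0],0.6],
  ],
)

```text
clock: 7.12
ee_pos: [0.6629, 0.1586, 0.3035]
eef_rot: [0.41, -3.115, -0.0]
contact_force: [-0.9, -0.5, 0.0]
opening: 0.599
gripper_force: 0.0
```

```bash
cat >> h.py <<'E'
def goto(p,Rt):
    s=r.sense(); A=R.from_rotvec(s['eef_rot'])
    print('TCP',s['ee_pos'].round(4),'q',s['qpos'].round(2),'clk',s['clock'],'F',s['contact_force'].round(1))
    print('turn(tool,deg)',np.rad2deg((A.inv()*Rt).as_rotvec()).round(2),'shift now-axes',A.inv().apply(np.array(p)-s['ee_pos']).round(4),'shift new-axes',Rt.inv().apply(np.array(p)-s['ee_pos']).round(4))
def tool(yaw,tilt): # tool z=-axis, tool y=+y of frame at yaw; axis tipped to +x by tilt
    return R.from_euler('z',yaw)*R.from_euler('y',tilt)*R.from_matrix(np.array([[-1,0,0],[0,1,0],[0,0,-1.]]))
E
python3 - <<'E'
from h import *
Rt=tool(.272,.5); ax=-Rt.as_matrix()[:,2]
foot=np.array([.5503,-.1826,.03])
goto(foot+ax*.18,Rt); goto([.52,-.19,.30],tool(.272,0))
E
```

```text
TCP [0.6629 0.1586 0.3035] q [ 0.12  0.33  1.29  0.    1.52 -1.71] clk 7.1167 F [-0.9 -0.5  0. ]
turn(tool,deg) [ 0.15 28.64 -0.57] shift now-axes [ 0.1108 -0.2996  0.1155] shift new-axes [ 0.0445 -0.2984  0.156 ]
TCP [0.6629 0.1586 0.3035] q [ 0.12  0.33  1.29  0.    1.52 -1.71] clk 7.1167 F [-0.9 -0.5  0. ]
turn(tool,deg) [ 0.   -0.   -0.59] shift now-axes [ 0.2283 -0.2998  0.0035] shift new-axes [ 0.2313 -0.2974  0.0035]
```

>>> carry_out(
  commands=[
    [[0.0123,-0.0333,0],[0,0,0],0.6],
    [[0.0123,-0.0333,0],[0,0,0],0.6],
    [[0.0123,-0.0333,0],[0,0,0],0.6],
    [[0.0123,-0.0333,0],[0,0,0],0.6],
    [[0.0123,-0.0333,0],[0,0,0],0.6],
    [[0.0123,-0.0333,0],[0,0,0],0.6],
    [[0.0123,-0.0333,0],[0,0,0],0.6],
    [[0.0123,-0.0333,0],[0,0,0],0.6],
    [[0.0123,-0.0333,0],[0,0,0],0.6],
    [[0,0,0],[0,0,0],0.6],
  ],
)

```text
clock: 7.95
ee_pos: [0.6336, -0.1662, 0.3033]
eef_rot: [0.402, -3.115, 0.005]
contact_force: [-0.3, 0.3, -0.2]
opening: 0.597
gripper_force: 0.0
```

>>> carry_out(
  commands=[
    [[0,0,0],[0,5.73,0],0.6],
    [[0,0,0],[0,5.73,0],0.6],
    [[0,0,0],[0,5.73,0],0.6],
    [[0,0,0],[0,5.73,0],0.6],
    [[0,0,0],[0,5.73,0],0.6],
    [[0,0,0],[0,0,0],0.6],
    [[0,0,0],[0,0,0],0.6],
    [[0,0,0],[0,0,0],0.6],
    [[0,0,0],[0,0,0],0.6],
    [[0,0,0],[0,0,0],0.6],
  ],
)

```text
clock: 8.78
ee_pos: [0.6346, -0.16, 0.3059]
eef_rot: [0.348, -2.626, 0.091]
contact_force: [0.0, -0.4, -0.3]
opening: 0.601
gripper_force: 0.0
```

Run:
```python
from h import *
Rt=tool(.272,.5); ax=-Rt.as_matrix()[:,2]
foot=np.array([.5503,-.1826,.03])
goto(foot+ax*.18,Rt)
W=cam('wrist'); w=snap('wrist','wrist3.png'); d=snap('side','side3.png')
print(proj(W,[foot,foot+ax*.084,foot+ax*.095]).round(1))
cv2.imwrite('pics/crop5.png',np.hstack([cv2.resize(w,(400,300)),cv2.resize(d,(400,300))]))
```

```text
TCP [ 0.6346 -0.16    0.3059] q [-0.25  0.62  0.97 -0.26  1.98 -2.14] clk 8.7833 F [ 0.  -0.4 -0.3]
turn(tool,deg) [ 0.11  0.24 -0.45] shift now-axes [-0.0553  0.0011  0.1042] shift new-axes [-0.0557  0.0009  0.104 ]
[[323.7 257. ]
 [324.1 284.7]
 [324.2 289.3]]
```

View pics/crop5.png

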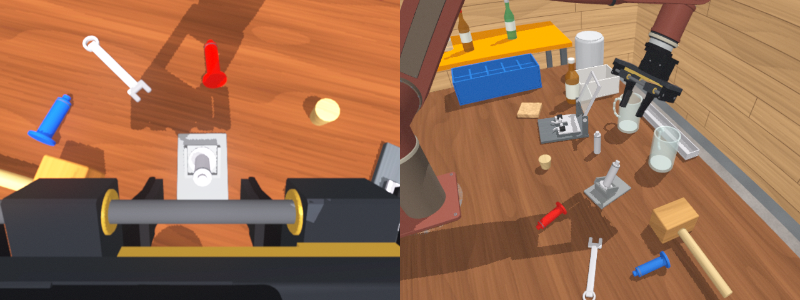

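The guard is seen open. The coupler's nipple is at about (323,285) in the wrist view, close to the predicted (324,289). I move to the pre-grasp along its axis.

>>> carry_out(
  commands=[
    [[-0.0139,0.0002,0.01],[0,0,-0.2],0.75],
    [[-0.0139,0.0003,0.01],[0,0,-0.2],0.75],
    [[-0.0139,0.0002,0.028],[0,0.2,0],0.75],
    [[-0.0139,0.0003,0.028],[0,0,0],0.75],
    [[0,0,0.028],[0,0,0],0.75],
    [[0,0,0],[0,0,0],0.75],
    [[0,0,0],[0,0,0],0.75],
    [[0,0,0],[0,0,0],0.75],
    [[0,0,0],[0,0,0],0.75],
    [[0,0,0],[0,0,0],0.75],
  ],
)

```text
clock: 9.72
ee_pos: [0.635, -0.1589, 0.1881]
eef_rot: [0.359, -2.621, 0.09]
contact_force: [0.4, -0.2, 0.4]
opening: 0.752
gripper_force: 0.0
```

Run:
```python
from h import *
Rt=tool(.272,.5); ax=-Rt.as_matrix()[:,2]
foot=np.array([.5503,-.1826,.03])
goto(foot+ax*.071,Rt)
W=cam('wrist'); w=snap('wrist','wrist4.png')
print(proj(W,[foot,foot+ax*.006,foot+ax*.084,foot+ax*.095]).round(1))
o=cv2.resize(w[180:420,180:480],None,fx=2.5,fy=2.5,interpolation=cv2.INTER_CUBIC)
for k in range(0,300,20): cv2.putText(o,str(180+k),(int(k*2.5),10),0,.35,(0,255,255),1)
for k in range(0,240,20): cv2.putText(o,str(180+k),(0,int(k*2.5)+4),0,.35,(0,255,0),1)
for p in proj(W,[foot+ax*.006,foot+ax*.084,foot+ax*.095]): cv2.drawMarker(o,tuple(int(v) for v in (p-180)*2.5),(0,0,255),0,12)
cv2.imwrite('pics/crop6.png',o)
```

```text
TCP [ 0.635  -0.1589  0.1881] q [-0.25  0.69  1.09 -0.25  1.8  -2.1 ] clk 9.7167 F [ 0.4 -0.2  0.4]
turn(tool,deg) [0.06 0.04 0.01] shift now-axes [ 0.0014 -0.0002  0.1099] shift new-axes [ 1.300e-03 -1.000e-04  1.099e-01]
[[322.8 226. ]
 [322.8 227.7]
 [322.9 255.9]
 [322.9 261.4]]
```

View pics/crop6.png

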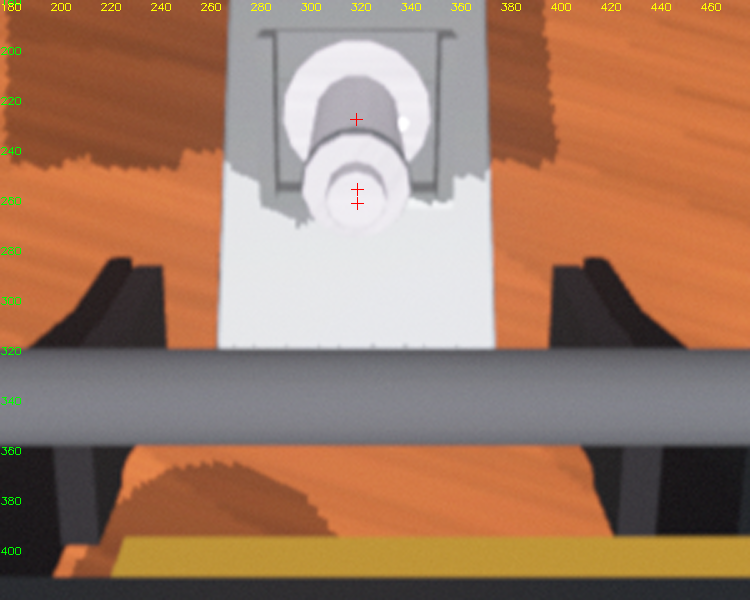

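The predicted axis points land on the nipple and flange centres, at (323,261) and (323,227). I descend along the axis and grip.

>>> carry_out(
  commands=[
    [[0.0013,0,0.022],[0,0,0],0.75],
    [[0,0,0.022],[0,0,0],0.75],
    [[0,0,0.022],[0,0,0],0.75],
    [[0,0,0.022],[0,0,0],0.75],
    [[0,0,0.022],[0,0,0],0.75],
    [[0,0,0],[0,0,0],0.75],
    [[0,0,0],[0,0,0],0.2],
    [[0,0,0],[0,0,0],0.2],
    [[0,0,0],[0,0,0],0.2],
    [[0,0,0],[0,0,0],0.2],
  ],
  grip_force=30,
)

```text
clock: 10.6
ee_pos: [0.5826, -0.1731, 0.0917]
eef_rot: [0.359, -2.62, 0.09]
contact_force: [0.5, 0.2, -0.1]
opening: 0.533
gripper_force: 0.0
```

>>> carry_out(
  commands=[
    [[0,0,0],[0,0,0],0.2],
    [[0,0,0],[0,0,0],0.2],
    [[0,0,0],[0,0,0],0.2],
    [[0,0,0],[0,0,0],0.2],
    [[0,0,0],[0,0,0],0.2],
    [[0,0,0],[0,0,0],0.2],
    [[0,0,0],[0,0,0],0.2],
    [[0,0,0],[0,0,0],0.2],
    [[0,0,0],[0,0,0],0.2],
    [[0,0,0],[0,0,0],0.2],
  ],
)

```text
clock: 11.43
ee_pos: [0.5812, -0.173, 0.0901]
eef_rot: [0.358, -2.617, 0.088]
contact_force: [3.3, -0.1, 1.3]
opening: 0.29
gripper_force: 29.9
```

>>> carry_out(
  commands=[
    [[0,0,-0.01],[0,0,0],0.2],
    [[0,0,-0.02],[0,0,0],0.2],
    [[0,0,-0.03],[0,0,0],0.2],
    [[0,0,-0.04],[0,0,0],0.2],
    [[0,0,-0.04],[0,0,0],0.2],
    [[0,0,0],[0,-5.73,0],0.2],
    [[0,0,0],[0,-5.73,0],0.2],
    [[0,0,0],[0,-5.73,0],0.2],
    [[0,0,0],[0,-5.73,0],0.2],
    [[0,0,0],[0,-5.73,0],0.2],
  ],
)

```text
clock: 12.27
ee_pos: [0.6456, -0.1548, 0.2121]
eef_rot: [0.425, -3.111, -0.006]
contact_force: [-0.1, 0.3, -3.6]
opening: 0.291
gripper_force: 29.9
```

>>> carry_out(
  commands=[
    [[0,0,-0.025],[0,0,6.76],0.2],
    [[0,0,-0.025],[0,0,6.76],0.2],
    [[0,0,-0.025],[0,0,6.76],0.2],
    [[0,0,0],[0,0,6.76],0.2],
    [[0,0,0],[0,0,0],0.2],
    [[0,0,0],[0,0,0],0.2],
    [[0,0,0],[0,0,0],0.2],
    [[0,0,0],[0,0,0],0.2],
    [[0,0,0],[0,0,0],0.2],
    [[0,0,0],[0,0,0],0.2],
  ],
)

```text
clock: 13.1
ee_pos: [0.646, -0.1552, 0.2864]
eef_rot: [-0.312, -3.12, -0.004]
contact_force: [-0.3, -0.4, -4.2]
opening: 0.291
gripper_force: 29.9
```

Run:
```python
from h import *
q=(.5436,.1843,-.20)
Rt=tool(q[2],0); ax=np.array([np.cos(q[2]),np.sin(q[2]),0]); h=np.array([q[0],q[1],.012])
goto(h-.08*ax+[0,0,.17],Rt)
s=r.sense(); d=cam('side'); sc=cam('scene'); snap('side','side4.png'); snap('scene','scene4.png')
print(s['opening'])
A=R.from_rotvec(s['eef_rot']).as_matrix(); 
for k in (.006-.0,.069-.095,.069): print(proj(d,s['ee_pos']+A[:,2]*k),proj(sc,s['ee_pos']+A[:,2]*k))
```

```text
TCP [ 0.646  -0.1552  0.2864] q [-0.35  0.3   1.36  0.    1.49 -1.73] clk 13.1 F [-0.3 -0.4 -4.2]
turn(tool,deg) [ 0.09 -0.37  0.03] shift now-axes [0.247  0.3124 0.1065] shift new-axes [0.2478 0.3124 0.1044]
0.2913667458216645
[[376.92692671 173.9250286 ]] [[280.50931883 227.81501673]]
[[378.9743159  158.22687098]] [[279.72900391 218.61523871]]
[[373.15661488 202.57227359]] [[281.9479867  244.77041266]]
```

>>> carry_out(
  commands=[
    [[0.0206,0.026,0],[0,-0.37,0],0.2],
    [[0.0206,0.026,0],[0,0,0],0.2],
    [[0.0206,0.026,0],[0,0,0],0.2],
    [[0.0206,0.026,0],[0,0,0],0.2],
    [[0.0206,0.026,0],[0,0,0],0.2],
    [[0.0206,0.026,0],[0,0,0],0.2],
    [[0.0206,0.026,0],[0,0,0],0.2],
    [[0.0206,0.026,0],[0,0,0],0.2],
    [[0.0206,0.026,0],[0,0,0],0.2],
    [[0.0206,0.026,0],[0,0,0],0.2],
  ],
)

```text
clock: 14.03
ee_pos: [0.4954, 0.1417, 0.2879]
eef_rot: [0.314, 3.123, 0.002]
contact_force: [0.6, 0.1, -4.7]
opening: 0.292
gripper_force: 29.9
```

>>> carry_out(
  commands=[
    [[0.0206,0.026,0],[0,0,0],0.2],
    [[0.0206,0.026,0],[0,0,0],0.2],
    [[0,0,0.03],[0,0,0],0.2],
    [[0,0,0.03],[0,0,0],0.2],
    [[0,0,0.03],[0,0,0],0.2],
    [[0,0,0.015],[0,0,0],0.2],
    [[0,0,0],[0,0,0],0.2],
    [[0,0,0],[0,0,0],0.2],
    [[0,0,0],[0,0,0],0.2],
    [[0,0,0],[0,0,0],0.2],
  ],
)

```text
clock: 14.87
ee_pos: [0.468, 0.2, 0.1849]
eef_rot: [0.314, 3.12, 0.004]
contact_force: [-0.4, 0.2, -4.5]
opening: 0.292
gripper_force: 29.9
```

Run:
```python
from h import *
q=(.5436,.1843,-.20)
Rt=tool(q[2],0); ax=np.array([np.cos(q[2]),np.sin(q[2]),0]); h=np.array([q[0],q[1],.012])
goto(h-.08*ax+[0,0,.071],Rt)
s=r.sense(); A=R.from_rotvec(s['eef_rot']).as_matrix(); foot=s['ee_pos']+A[:,2]*.069
W=cam('wrist');D=cam('side');S=cam('scene'); w=snap('wrist','wrist5.png'); d=snap('side','side5.png');sc=snap('scene','scene5.png')
def P(x,y,z): c,t=np.cos(q[2]),np.sin(q[2]); return np.array([q[0]+c*x-t*y,q[1]+t*x+c*y,z+.012])
M=[P(-.032,0,.014),P(-.014,.0155,.026),P(-.014,-.0155,.026),P(.013,.0145,.014),P(.013,-.0145,.014),P(-.105,.075,0),P(-.105,-.075,0),foot,foot+[0,0,.084],foot+[0,0,.095],P(.07,-.069,.086)]
def crop(im,c,x,y,w,h,f):
    o=cv2.resize(im[y:y+h,x:x+w],None,fx=f,fy=f,interpolation=cv2.INTER_CUBIC)
    for p in proj(c,M): cv2.drawMarker(o,tuple(int(v) for v in (p-(x,y)+.5)*f),(0,0,255),0,8)
    return o
pf=proj(S,M[:1])[0].astype(int); pd=proj(D,M[:1])[0].astype(int)
a=crop(w,W,120,60,400,300,1); b=crop(d,D,pd[0]-50,pd[1]-45,100,75,4); c=crop(sc,S,pf[0]-50,pf[1]-37,100,75,4)
a=np.hstack([crop(w,W,200,120,200,300,2),b]); c=np.hstack([c,b*0])
b2=crop(w,W,240,150,200,150,2)
cv2.imwrite('pics/crop7.png',np.hstack([crop(w,W,240,60,200,300,2),np.vstack([b,c[:,:400]])]))
print(pf,pd)
```

```text
TCP [0.468  0.2    0.1849] q [ 0.25 -0.01  1.9   0.    1.25 -1.12] clk 14.8667 F [-0.4  0.2 -4.5]
turn(tool,deg) [ 0.18  0.3  -0.04] shift now-axes [ 0.0033 -0.0007  0.1018] shift new-axes [ 0.0028 -0.0003  0.1019]Traceback (most recent call last):
  File "<stdin>", line 15, in <module>
    return _nx.concatenate(arrs, 1, dtype=dtype, casting=casting)
           ~~~~~~~~~~~~~~~^^^^^^^^^^^^^^^^^^^^^^^^^^^^^^^^^^^^^^^
ValueError: all the input array dimensions except for the concatenation axis must match exactly, but along dimension 0, the array at index 0 has size 600 and the array at index 1 has size 300
```

>>> carry_out(
  commands=[
    [[0.002,0,0.02],[0.18,0.3,0],0.2],
    [[0,0,0.02],[0,0,0],0.2],
    [[0,0,0.02],[0,0,0],0.2],
    [[0,0,0.02],[0,0,0],0.2],
    [[0,0,0.015],[0,0,0],0.2],
    [[0,0,0.0015],[0,0,0],0.2],
    [[0,0,0],[0,0,0],0.2],
    [[0,0,0],[0,0,0],0.2],
    [[0,0,0],[0,0,0],0.2],
    [[0,0,0],[0,0,0],0.2],
  ],
)

```text
clock: 15.85
ee_pos: [0.4655, 0.2003, 0.0877]
eef_rot: [-0.314, -3.125, 0.001]
contact_force: [0.2, 0.3, -4.1]
opening: 0.288
gripper_force: 29.9
```

>>> carry_out(
  commands=[
    [[0,0,0.0015],[0,0,0],0.2],
    [[0,0,0],[0,0,0],0.2],
    [[0,0,0.0015],[0,0,0],0.2],
    [[0,0,0],[0,0,0],0.2],
    [[0,0,0],[0,0,0],0.2],
    [[0,0,0],[0,0,0],0.2],
    [[0,0,0],[0,0,0],0.2],
    [[0,0,0],[0,0,0],0.2],
    [[0,0,0],[0,0,0],0.2],
    [[0,0,0],[0,0,0],0.2],
  ],
)

```text
clock: 16.68
ee_pos: [0.4643, 0.2, 0.0831]
eef_rot: [-0.314, -3.122, 0.002]
contact_force: [-0.6, -0.0, -4.4]
opening: 0.289
gripper_force: 29.9
```

>>> carry_out(
  commands=[
    [[0,0,0.001],[0,0,0],0.2],
    [[0,0,0],[0,0,0],0.2],
    [[0,0,0],[0,0,0],0.2],
    [[0,0,0.001],[0,0,0],0.2],
    [[0,0,0],[0,0,0],0.2],
    [[0,0,0],[0,0,0],0.2],
    [[0,0,0],[0,0,0],0.2],
    [[0,0,0],[0,0,0],0.2],
    [[0,0,0],[0,0,0],0.2],
    [[0,0,0],[0,0,0],0.2],
  ],
)

```text
clock: 17.52
ee_pos: [0.4644, 0.2001, 0.0813]
eef_rot: [-0.314, -3.122, 0.002]
contact_force: [-2.0, -0.5, 1.3]
opening: 0.29
gripper_force: 29.9
```

```bash
cat > look.py <<'E'
from h import *
import sys
q=(.5436,.1843,-.20)
Rt=tool(q[2],0); ax=np.array([np.cos(q[2]),np.sin(q[2]),0]); h=np.array([q[0],q[1],.012])
goto(h+[0,0,.071],Rt)
s=r.sense(); A=R.from_rotvec(s['eef_rot']).as_matrix(); foot=s['ee_pos']+A[:,2]*.07
W=cam('wrist');D=cam('side');S=cam('scene'); w=snap('wrist','wrist6.png'); d=snap('side','side6.png');sc=snap('scene','scene6.png')
def P(x,y,z): c,t=np.cos(q[2]),np.sin(q[2]); return np.array([q[0]+c*x-t*y,q[1]+t*x+c*y,z+.012])
M=[P(-.032,0,.014),P(-.014,.0155,.026),P(-.014,-.0155,.026),P(.013,.0145,.014),P(.013,-.0145,.014),P(-.105,.075,0),P(-.105,-.075,0),foot,foot+[0,0,.084],foot+[0,0,.095],P(.07,-.069,.086)]
def crop(im,c,x,y,w,h,f):
    o=cv2.resize(im[y:y+h,x:x+w],None,fx=f,fy=f,interpolation=cv2.INTER_CUBIC)
    for p in proj(c,M): cv2.drawMarker(o,tuple(int(v) for v in (p-(x,y)+.5)*f),(0,0,255),0,8)
    return o
pf=proj(S,M[:1])[0].astype(int); pd=proj(D,M[:1])[0].astype(int)
b=crop(d,D,pd[0]-50,pd[1]-45,100,75,4); c=crop(sc,S,pf[0]-50,pf[1]-37,100,75,4)
cv2.imwrite('pics/crop7.png',np.hstack([crop(w,W,220,60,200,300,2),np.vstack([b,c])]))
print(pf,pd,proj(W,M).round(0).tolist())
E
python3 look.py
```

```text
TCP [0.4644 0.2001 0.0813] q [ 0.25  0.13  1.97 -0.    1.05 -1.12] clk 17.5167 F [-2.  -0.5  1.3]
turn(tool,deg) [-0.09 -0.18 -0.03] shift now-axes [-0.0807  0.0003 -0.0019] shift new-axes [-0.0807  0.0003 -0.0017]
[375 208] [251 198] [[324.0, 370.0], [354.0, 414.0], [293.0, 414.0], [350.0, 442.0], [298.0, 442.0], [470.0, 229.0], [178.0, 229.0], [323.0, 273.0], [323.0, 353.0], [323.0, 371.0], [160.0, 679.0]]
```

View pics/crop7.png

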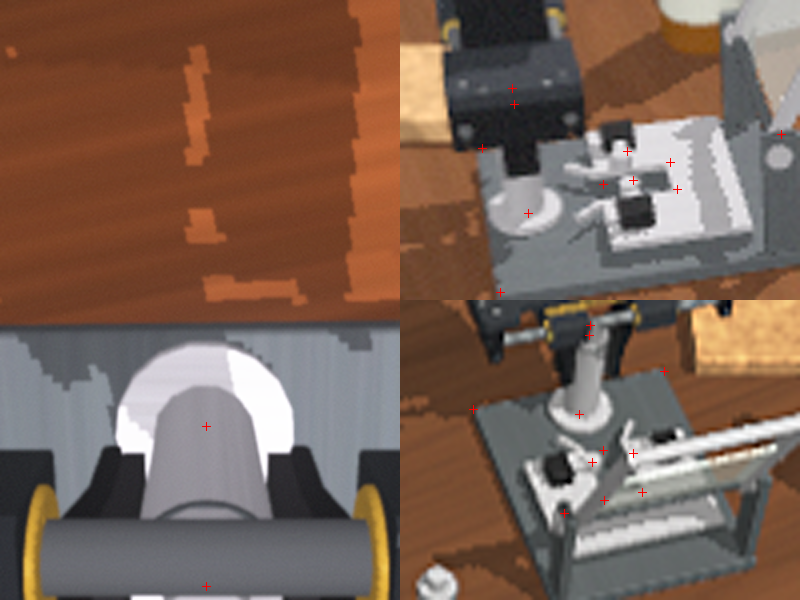

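My last view shows the coupler upright on the apron, with its foot at side crop (525,212). It is lined up with the mouth, and the guard is open. Contact was felt at the expected height, so I lift 1.5 mm and slide in.

>>> carry_out(
  commands=[
    [[0,0,-0.0015],[0,0,0],0.2],
    [[-0.006,0,0],[0,0,0],0.2],
    [[-0.006,0,0],[0,0,0],0.2],
    [[-0.006,0,0],[0,0,0],0.2],
    [[-0.006,0,0],[0,0,0],0.2],
    [[-0.006,0,0],[0,0,0],0.2],
    [[-0.006,0,0],[0,0,0],0.2],
    [[-0.006,0,0],[0,0,0],0.2],
    [[0,0,0],[0,0,0],0.2],
    [[0,0,0],[0,0,0],0.2],
  ],
)

```text
clock: 18.5
ee_pos: [0.5058, 0.1915, 0.0824]
eef_rot: [-0.315, -3.122, 0.002]
contact_force: [0.6, 0.1, -3.7]
opening: 0.291
gripper_force: 29.9
```

>>> carry_out(
  commands=[
    [[-0.003,0,0],[0,0,0],0.2],
    [[-0.003,0,0],[0,0,0],0.2],
    [[-0.003,0,0],[0,0,0],0.2],
    [[-0.003,0,0],[0,0,0],0.2],
    [[0,0,0],[0,0,0],0.2],
    [[0,0,0],[0,0,0],0.2],
    [[0,0,0],[0,0,0],0.2],
    [[0,0,0],[0,0,0],0.2],
    [[0,0,0],[0,0,0],0.2],
    [[0,0,0],[0,0,0],0.2],
  ],
)

```text
clock: 19.33
ee_pos: [0.5171, 0.1893, 0.0824]
eef_rot: [-0.314, -3.122, 0.002]
contact_force: [-0.2, 0.8, -3.8]
opening: 0.287
gripper_force: 29.9
```

```bash
python3 -c "
from h import *
s=r.sense();Rt=tool(-.2,0);goto([.5436,.1843,.0823],Rt);print('F tool',R.from_rotvec(s['eef_rot']).inv().apply(s['contact_force']).round(1),s['ft_torque'].round(2))"
```

```text
TCP [0.5171 0.1893 0.0824] q [ 0.21  0.23  1.85 -0.    1.07 -1.16] clk 19.3333 F [-0.2  0.8 -3.8]
turn(tool,deg) [-0.1  -0.2  -0.03] shift now-axes [-0.0269  0.0004  0.    ] shift new-axes [-0.0269  0.0004  0.0001]
F tool [0.4 0.8 3.8] [ 0.2  -0.01  0.01]
```

>>> carry_out(
  commands=[
    [[-0.003,0,0],[0,0,0],0.2],
    [[-0.003,0,0],[0,0,0],0.2],
    [[-0.003,0,0],[0,0,0],0.2],
    [[-0.003,0,0],[0,0,0],0.2],
    [[0,0,0],[0,0,0],0.2],
    [[0,0,0],[0,0,0],0.2],
    [[0,0,0],[0,0,0],0.2],
    [[0,0,0],[0,0,0],0.2],
    [[0,0,0],[0,0,0],0.2],
    [[0,0,0],[0,0,0],0.2],
  ],
)

```text
clock: 20.17
ee_pos: [0.5264, 0.1873, 0.0823]
eef_rot: [-0.313, -3.116, 0.003]
contact_force: [-10.9, 1.8, 5.5]
opening: 0.289
gripper_force: 30.0
```

>>> carry_out(
  commands=[
    [[-0.003,0,0],[0,0,0],0.2],
    [[-0.003,0,0],[0,0,0],0.2],
    [[-0.003,0,0],[0,0,0],0.2],
    [[-0.003,0,0],[0,0,0],0.2],
    [[0,0,0],[0,0,0],0.2],
    [[0,0,0],[0,0,0],0.2],
    [[0,0,0],[0,0,0],0.2],
    [[0,0,0],[0,0,0],0.2],
    [[0,0,0],[0,0,0],0.2],
    [[0,0,0],[0,0,0],0.2],
  ],
)

```text
clock: 21.0
ee_pos: [0.5322, 0.186, 0.0816]
eef_rot: [-0.311, -3.103, 0.004]
contact_force: [-33.4, 3.4, 22.7]
opening: 0.289
gripper_force: 30.0
```

```bash
python3 -c "
from h import *
s=r.sense();Rt=tool(-.2,0);goto([.5436,.1843,.0823],Rt);print('F tool',R.from_rotvec(s['eef_rot']).inv().apply(s['contact_force']).round(1),s['ft_torque'].round(2))"
```

```text
TCP [0.5322 0.186  0.0816] q [ 0.19  0.27  1.8   0.    1.09 -1.18] clk 21.0 F [-33.4   3.4  22.7]
turn(tool,deg) [-0.3  -1.32  0.02] shift now-axes [-0.0115  0.0006 -0.0009] shift new-axes [-0.0115  0.0006 -0.0007]
F tool [ 34.   -3.4 -21.9] [ 0.98  5.62 -0.06]
```

>>> carry_out(
  commands=[
    [[0.002,0,0],[0,0,0],0.2],
    [[0,0,0],[0,0,0],0.2],
    [[0,0,0],[0,0,0],0.2],
    [[0,0,-0.0005],[0,-1,0],0.2],
    [[0,0,0],[0,-1,0],0.2],
    [[0,0,-0.0005],[0,-1,0],0.2],
    [[0,0,0],[0,-1,0],0.2],
    [[0,0,0],[0,0,0],0.2],
    [[0,0,0],[0,0,0],0.2],
    [[0,0,0],[0,0,0],0.2],
  ],
  grip_force=58,
)

```text
clock: 21.83
ee_pos: [0.5312, 0.1862, 0.0819]
eef_rot: [0.309, 3.077, -0.015]
contact_force: [-27.6, 5.0, 16.4]
opening: 0.284
gripper_force: 58.0
```

```bash
python3 -c "
from h import *
s=r.sense();Rt=tool(-.2,0);goto([.5436,.1843,.0823],Rt);print('F tool',R.from_rotvec(s['eef_rot']).inv().apply(s['contact_force']).round(1),s['ft_torque'].round(2),s['opening'])"
```

```text
TCP [0.5312 0.1862 0.0819] q [ 0.21  0.23  1.85 -0.03  1.02 -1.15] clk 21.8333 F [-27.6   5.   16.4]
turn(tool,deg) [-0.27  2.83 -0.02] shift now-axes [-0.0126  0.0006  0.0002] shift new-axes [-0.0126  0.0006 -0.0004]
F tool [ 27.2  -0.7 -17.7] [ 1.08  5.09 -0.07] 0.2844125779719223
```

>>> carry_out(
  commands=[
    [[0,0,-0.001],[0,0,0],0.2],
    [[0,0,-0.001],[0,0,0],0.2],
    [[0,0,0],[0,0,0],0.2],
    [[0,0,0],[0,0,0],0.2],
    [[0,0,0],[0,0,0],0.2],
    [[0,0,0],[0,0,0],0.2],
    [[0,0,0],[0,0,0],0.2],
    [[0,0,0],[0,0,0],0.2],
    [[0,0,0],[0,0,0],0.2],
    [[0,0,0],[0,0,0],0.2],
  ],
)

```text
clock: 22.67
ee_pos: [0.531, 0.1861, 0.082]
eef_rot: [0.31, 3.078, -0.014]
contact_force: [-20.7, 6.6, 3.3]
opening: 0.287
gripper_force: 58.0
```

```bash
cat > st.py <<'E'
from h import *
s=r.sense();Rt=tool(-.2,0);goto([.5436,.1843,.0823],Rt);print('F tool',R.from_rotvec(s['eef_rot']).inv().apply(s['contact_force']).round(1),s['ft_torque'].round(2),s['opening'])
E
python3 st.py
```

```text
TCP [0.531  0.1861 0.082 ] q [ 0.21  0.23  1.86 -0.03  1.02 -1.15] clk 22.6667 F [-20.7   6.6   3.3]
turn(tool,deg) [-0.26  2.82 -0.04] shift now-axes [-0.0127  0.0007  0.0003] shift new-axes [-0.0127  0.0007 -0.0003]
F tool [21.4  2.4 -4.4] [ 1.47  3.89 -0.11] 0.28674190889345436
```

Run:
```python
from h import *
a=cv2.imread('pics/wrist6.png',0).astype(int); b=snap('wrist','wrist7.png'); b=cv2.cvtColor(b,cv2.COLOR_BGR2GRAY).astype(int)
for n,i in (('old',a),('new',b)):
    print(n,i[240:325:1,321:326].mean(1).round(0).astype(int).tolist())
    print('row290',i[290,285:365:1].tolist())
for n,i in (('old',a),('new',b)): print(n,'rod bot',i[350:372,321:326].mean(1).astype(int).tolist())
```

```text
old [213, 213, 211, 209, 211, 211, 211, 211, 210, 208, 207, 204, 190, 166, 152, 150, 152, 150, 150, 151, 151, 150, 150, 150, 151, 150, 150, 150, 150, 151, 149, 149, 149, 149, 149, 150, 148, 149, 148, 148, 149, 149, 148, 148, 149, 148, 148, 148, 148, 147, 148, 148, 147, 148, 148, 148, 148, 147, 147, 145, 147, 146, 147, 147, 145, 147, 146, 146, 144, 128, 97, 75, 83, 105, 127, 143, 146, 145, 137, 109, 82, 78, 82, 87, 88]
row290 [43, 43, 40, 43, 42, 41, 47, 158, 252, 250, 204, 144, 135, 142, 142, 144, 146, 143, 145, 148, 146, 147, 146, 148, 147, 148, 148, 150, 148, 149, 147, 146, 149, 148, 147, 148, 147, 147, 148, 149, 149, 147, 150, 149, 148, 146, 145, 144, 143, 145, 144, 144, 146, 144, 145, 145, 144, 144, 142, 139, 139, 137, 137, 133, 147, 219, 255, 255, 213, 87, 44, 46, 43, 46, 45, 45, 48, 47, 46, 46]
new [193, 193, 192, 192, 191, 191, 191, 191, 191, 192, 191, 191, 192, 191, 192, 191, 192, 191, 192, 191, 191, 191, 191, 191, 192, 191, 191, 190, 191, 191, 192, 191, 191, 191, 190, 190, 190, 190, 190, 190, 190, 190, 191, 190, 190, 189, 189, 189, 189, 189, 188, 189, 189, 188, 188, 188, 189, 188, 188, 188, 188, 188, 188, 187, 188, 188, 188, 188, 183, 154, 106, 92, 99, 118, 154, 183, 188, 186, 173, 136, 100, 96, 101, 106, 109]
row290 [54, 54, 55, 54, 53, 53, 68, 114, 157, 170, 173, 173, 178, 179, 180, 183, 182, 183, 185, 185, 185, 185, 185, 187, 186, 187, 189, 188, 189, 188, 189, 189, 188, 188, 189, 188, 188, 188, 185, 189, 191, 191, 190, 189, 187, 186, 185, 184, 182, 185, 189, 188, 184, 185, 183, 183, 183, 187, 182, 181, 177, 178, 174, 175, 174, 172, 168, 160, 132, 87, 65, 61, 65, 64, 62, 64, 63, 64, 65, 62]
old rod bot [107, 105, 102, 100, 98, 95, 93, 115, 168, 202, 208, 207, 206, 207, 208, 209, 209, 210, 211, 212, 213, 214]
new rod bot [129, 128, 125, 122, 120, 117, 114, 138, 199, 234, 236, 234, 232, 231, 231, 231, 231, 230, 231, 232, 231, 236]
```

>>> carry_out(
  commands=[
    [[0.002,0,0.0005],[0,1,0],0.2],
    [[0.002,0,0.0005],[0,1,0],0.2],
    [[0.002,0,0],[0,1,0],0.2],
    [[0.002,0,0],[0,0.7,0],0.2],
    [[0.002,0,0],[0,0,0],0.2],
    [[0,0,0],[0,0,0],0.2],
    [[0,0,0],[0,0,0],0.2],
    [[0,0,0],[0,0,0],0.2],
    [[0,0,0],[0,0,0],0.2],
    [[0,0,0],[0,0,0],0.2],
  ],
)

```text
clock: 23.55
ee_pos: [0.53, 0.1863, 0.0822]
eef_rot: [0.315, 3.122, -0.003]
contact_force: [8.6, 2.0, -24.8]
opening: 0.284
gripper_force: 58.0
```

```bash
python3 st.py
```

```text
TCP [0.53   0.1863 0.0822] q [ 0.2   0.25  1.83 -0.    1.06 -1.17] clk 23.55 F [  8.6   2.  -24.8]
turn(tool,deg) [-0.09  0.24 -0.05] shift now-axes [-0.0137  0.0007 -0.0001] shift new-axes [-0.0137  0.0007 -0.0001]
F tool [-7.9  3.7 24.8] [ 0.28 -2.26 -0.03] 0.28447920320344217
```

Run:
```python
from h import *
p=r.camera_params('wrist'); T=np.array(p['T_tool_cam']); K,d,_=cam('wrist'); c=(K,d,T)
b=np.array([.013,0,-.0147])
print(proj(c,[b,b+[0,0,-.002],b+[-.001,0,0],b+[.001,0,0]]))
g=cv2.cvtColor(snap('wrist','wrist8.png'),cv2.COLOR_BGR2GRAY).astype(int); print(g[300:325,321:326].mean(1).astype(int).tolist())
# barrel centre column / edges
o=cv2.imread('pics/wrist6.png',0)
print(g[305,280:370].tolist()); print(o[305,280:370].tolist())
```

```text
[[323.21896539 318.52412766]
 [323.22768092 321.21338609]
 [323.21859806 321.37198811]
 [323.21933408 315.66516414]]
[169, 169, 170, 167, 152, 117, 87, 87, 104, 131, 157, 166, 169, 169, 173, 190, 212, 223, 208, 158, 99, 86, 92, 96, 100]
[43, 46, 46, 45, 45, 43, 47, 44, 43, 63, 113, 145, 154, 157, 159, 159, 161, 164, 164, 161, 166, 165, 165, 165, 167, 166, 167, 166, 169, 167, 165, 162, 159, 149, 146, 142, 138, 136, 129, 126, 124, 114, 113, 114, 122, 124, 124, 126, 133, 137, 140, 143, 150, 156, 160, 163, 165, 166, 164, 164, 163, 162, 164, 164, 165, 161, 157, 157, 159, 156, 153, 154, 152, 149, 139, 106, 68, 53, 49, 52, 51, 52, 51, 53, 50, 50, 51, 51, 52, 50]
[40, 38, 40, 39, 40, 39, 40, 41, 39, 38, 38, 54, 98, 129, 137, 139, 142, 140, 141, 144, 144, 144, 143, 143, 145, 145, 144, 146, 146, 146, 149, 147, 148, 147, 146, 145, 148, 148, 146, 147, 146, 149, 143, 147, 146, 148, 149, 150, 148, 147, 147, 145, 143, 142, 142, 144, 144, 144, 144, 142, 142, 143, 144, 146, 141, 138, 137, 138, 135, 136, 136, 133, 125, 102, 63, 43, 41, 41, 44, 43, 43, 41, 44, 42, 42, 42, 43, 43, 43, 40]
```

>>> carry_out(
  commands=[
    [[0,0,0],[0,0,0],0.45],
    [[0,0,0],[0,0,0],0.45],
    [[0,0,0],[0,0,0],0.45],
    [[0,0,0],[0,0,0],0.45],
    [[0,0,0],[0,0,0],0.45],
    [[0,0,0],[0,0,0],0.45],
    [[0,0,0.005],[0,0.2,0],0.45],
    [[0,0,0.005],[0,0,0],0.45],
    [[0,0,0.004],[0,0,0],0.45],
    [[0,0,0],[0,0,0],0.45],
  ],
)

```text
clock: 24.43
ee_pos: [0.5278, 0.1867, 0.0684]
eef_rot: [-0.314, -3.122, 0.004]
contact_force: [-0.2, 0.1, -0.3]
opening: 0.455
gripper_force: 0.0
```

```bash
cat > sil.py <<'E'
from h import *
# upright model: find coupler x along slot by matching dark ring row in wrist view vs prediction
g=cv2.cvtColor(snap('wrist','wristz.png'),cv2.COLOR_BGR2GRAY).astype(int); W=cam('wrist')
ax=np.array([np.cos(-.2),np.sin(-.2),0])
col=g[200:325,321:326].mean(1).astype(int); print(dict(zip(range(200,325,1),col.tolist())))
for x in (-.02,-.016,-.012,-.008,-.004,0):
    c=np.array([.5436,.1843,.012])+ax*x
    print(x,[proj(W,[c-ax*.013+[0,0,z]])[0].round(1).tolist() for z in (.014,.05,.084,.0)])
E
python3 st.py; python3 sil.py
```

```text
TCP [0.5278 0.1867 0.0684] q [ 0.2   0.27  1.83 -0.    1.05 -1.17] clk 24.4333 F [-0.2  0.1 -0.3]
turn(tool,deg) [-0.16 -0.23 -0.03] shift now-axes [-0.0159  0.0008 -0.0139] shift new-axes [-0.016   0.0008 -0.0139]
F tool [0.2 0.1 0.3] [ 0.12 -0.   -0.04] 0.45498351502829315
{200: 121, 201: 122, 202: 121, 203: 121, 204: 122, 205: 121, 206: 122, 207: 121, 208: 121, 209: 122, 210: 122, 211: 122, 212: 123, 213: 121, 214: 122, 215: 122, 216: 122, 217: 123, 218: 122, 219: 123, 220: 122, 221: 123, 222: 126, 223: 145, 224: 176, 225: 210, 226: 236, 227: 244, 228: 244, 229: 244, 230: 244, 231: 242, 232: 242, 233: 242, 234: 242, 235: 241, 236: 241, 237: 240, 238: 241, 239: 241, 240: 241, 241: 241, 242: 240, 243: 239, 244: 239, 245: 237, 246: 229, 247: 204, 248: 186, 249: 182, 250: 184, 251: 183, 252: 183, 253: 184, 254: 184, 255: 184, 256: 183, 257: 184, 258: 182, 259: 183, 260: 183, 261: 183, 262: 184, 263: 182, 264: 182, 265: 184, 266: 183, 267: 184, 268: 182, 269: 183, 270: 183, 271: 184, 272: 183, 273: 183, 274: 184, 275: 183, 276: 183, 277: 182, 278: 182, 279: 183, 280: 183, 281: 183, 282
[... 151 characters left out ...]
 182, 298: 182, 299: 182, 300: 183, 301: 182, 302: 179, 303: 153, 304: 110, 305: 99, 306: 117, 307: 141, 308: 165, 309: 181, 310: 183, 311: 183, 312: 191, 313: 218, 314: 236, 315: 242, 316: 241, 317: 240, 318: 232, 319: 182, 320: 117, 321: 102, 322: 108, 323: 114, 324: 117}
-0.02 [[324.9, 256.0], [325.1, 283.0], [325.5, 322.8], [324.8, 248.1]]
-0.016 [[324.8, 264.4], [325.1, 293.1], [325.5, 335.3], [324.8, 256.0]]
-0.012 [[324.8, 272.7], [325.1, 303.1], [325.5, 347.6], [324.8, 263.8]]
-0.008 [[324.8, 280.9], [325.1, 312.9], [325.5, 359.7], [324.8, 271.5]]
-0.004 [[324.8, 289.1], [325.1, 322.6], [325.4, 371.7], [324.8, 279.1]]
0 [[324.8, 297.1], [325.1, 332.2], [325.4, 383.4], [324.8, 286.7]]
```

On release, the rollers pushed the coupler back to about x = -23 mm, still upright with its flange under the plate. I regrip it lower and harder.

>>> carry_out(
  commands=[
    [[0.004,0,-0.001],[0,0,0],0.45],
    [[0.0035,0,0],[0,0,0],0.45],
    [[0,0,0],[0,0,0],0.2],
    [[0,0,0],[0,0,0],0.2],
    [[0,0,0],[0,0,0],0.2],
    [[0,0,0],[0,0,0],0.2],
    [[0,0,0],[0,0,0],0.2],
    [[0,0,0],[0,0,0],0.2],
    [[0,0,0],[0,0,0],0.2],
    [[0,0,0],[0,0,0],0.2],
  ],
  grip_force=58,
)

```text
clock: 25.32
ee_pos: [0.5217, 0.1885, 0.0712]
eef_rot: [-0.314, -3.124, 0.002]
contact_force: [0.1, 0.7, 1.3]
opening: 0.291
gripper_force: 58.0
```

```bash
python3 st.py; python3 sil.py
```

```text
TCP [0.5217 0.1885 0.0712] q [ 0.2   0.25  1.85 -0.    1.05 -1.16] clk 25.3167 F [0.1 0.7 1.3]
turn(tool,deg) [-0.08 -0.08 -0.03] shift now-axes [-0.0223  0.0002 -0.0111] shift new-axes [-0.0223  0.0002 -0.0111]
F tool [ 0.1  0.7 -1.3] [0.29 0.15 0.01] 0.2914779966069722
{200: 120, 201: 121, 202: 121, 203: 121, 204: 121, 205: 121, 206: 121, 207: 121, 208: 121, 209: 120, 210: 121, 211: 121, 212: 121, 213: 122, 214: 122, 215: 122, 216: 122, 217: 122, 218: 122, 219: 123, 220: 122, 221: 122, 222: 122, 223: 122, 224: 122, 225: 123, 226: 122, 227: 123, 228: 123, 229: 123, 230: 122, 231: 124, 232: 123, 233: 125, 234: 141, 235: 165, 236: 192, 237: 227, 238: 241, 239: 244, 240: 244, 241: 243, 242: 242, 243: 241, 244: 241, 245: 241, 246: 242, 247: 241, 248: 240, 249: 240, 250: 241, 251: 241, 252: 241, 253: 240, 254: 239, 255: 238, 256: 237, 257: 231, 258: 209, 259: 190, 260: 186, 261: 185, 262: 186, 263: 186, 264: 186, 265: 185, 266: 186, 267: 186, 268: 186, 269: 186, 270: 185, 271: 185, 272: 186, 273: 185, 274: 185, 275: 185, 276: 184, 277: 185, 278: 185, 279: 185, 280: 184, 281: 185, 282: 185, 283: 185, 284: 185, 285: 184, 286: 184, 287: 185, 288: 183, 289: 185, 290: 184, 291: 184, 292: 184, 293: 184, 294: 184, 295: 183, 296: 184, 297: 183, 298: 183, 299: 183, 300: 184, 301: 183, 302: 183, 303: 183, 304: 182, 305: 183, 306: 182, 307: 182, 308: 181, 309: 182, 310: 182, 311: 181, 312: 182, 313: 182, 314: 181, 315: 181, 316: 182, 317: 180, 318: 168, 319: 136, 320: 103, 321: 100, 322: 107, 323: 111, 324: 114}
-0.02 [[323.7, 268.1], [323.8, 297.2], [323.9, 339.7], [323.7, 259.4]]
-0.016 [[323.7, 276.2], [323.8, 307.0], [323.9, 351.7], [323.7, 267.1]]
-0.012 [[323.7, 284.3], [323.8, 316.6], [323.9, 363.5], [323.7, 274.7]]
-0.008 [[323.7, 292.3], [323.8, 326.1], [323.9, 375.1], [323.7, 282.2]]
-0.004 [[323.7, 300.2], [323.8, 335.5], [323.9, 386.5], [323.7, 289.6]]
0 [[323.7, 308.0], [323.8, 344.8], [323.9, 397.8], [323.7, 297.0]]
```

>>> carry_out(
  commands=[
    [[-0.004,0,-0.0005],[0,0,0],0.2],
    [[-0.004,0,0],[0,-0.3,0],0.2],
    [[-0.004,0,0],[0,-0.3,0],0.2],
    [[-0.003,0,-0.0005],[0,-0.2,0],0.2],
    [[0,0,0],[0,0,0],0.2],
    [[0,0,0],[0,0,0],0.2],
    [[0,0,0],[0,0,0],0.2],
    [[0,0,0],[0,0,0],0.2],
    [[0,0,0],[0,0,0],0.2],
    [[0,0,0],[0,0,0],0.2],
  ],
)

```text
clock: 26.2
ee_pos: [0.5302, 0.1869, 0.0723]
eef_rot: [-0.314, -3.124, 0.005]
contact_force: [-24.9, 5.1, 25.2]
opening: 0.288
gripper_force: 58.0
```

```bash
python3 st.py
```

```text
TCP [0.5302 0.1869 0.0723] q [ 0.2   0.27  1.82 -0.    1.05 -1.17] clk 26.2 F [-24.9   5.1  25.2]
turn(tool,deg) [-0.2  -0.08 -0.01] shift now-axes [-0.0136  0.0001 -0.01  ] shift new-axes [-0.0136  0.0001 -0.01  ]
F tool [ 25.4  -0.1 -25.2] [ 1.05  4.59 -0.12] 0.28801977088687514
```

>>> carry_out(
  commands=[
    [[0.004,0,0],[0,0.3,0],0.6],
    [[0,0,0],[0,0.4,0],0.6],
    [[0,0,0],[0,0,0],0.6],
    [[0,0,0],[0,0,0],0.6],
    [[0,0,0],[0,0,0],0.6],
    [[0.01,0,0],[0,0,0],0.6],
    [[0.012,0,0],[0,0,0],0.6],
    [[0.012,0,0],[0,0,0],0.6],
    [[0.014,0,0],[0,0,0],0.6],
    [[0,0,0],[0,0,0],0.0],
  ],
  grip_force=20,
)

```text
clock: 27.03
ee_pos: [0.4822, 0.196, 0.0711]
eef_rot: [-0.313, -3.123, 0.004]
contact_force: [-1.5, 0.5, -0.7]
opening: 0.574
gripper_force: 0.0
```

>>> carry_out(
  commands=[
    [[0,0,0],[0,0,0],0],
    [[0,0,0],[0,0,0],0],
    [[0,0,0],[0,0,0],0],
    [[0,0,0],[0,0,0],0],
    [[0,0,0],[0,0,0],0],
    [[0,0,0],[0,0,0],0],
    [[0,0,0],[0,0,0],0],
    [[0,0,0],[0,0,0],0],
    [[0,0,0],[0,0,0],0],
    [[0,0,0],[0,0,0],0],
  ],
)

```text
clock: 27.87
ee_pos: [0.4853, 0.1957, 0.072]
eef_rot: [-0.314, -3.126, 0.003]
contact_force: [0.4, 0.1, 0.3]
opening: 0.009
gripper_force: 0.0
```

```bash
python3 st.py
```

```text
TCP [0.4853 0.1957 0.072 ] q [ 0.23  0.18  1.93 -0.    1.03 -1.14] clk 27.8667 F [0.4 0.1 0.3]
turn(tool,deg) [-0.1   0.   -0.03] shift now-axes [-0.0594  0.0004 -0.0103] shift new-axes [-0.0594  0.0004 -0.0103]
F tool [-0.4  0.2 -0.3] [ 0.11 -0.06  0.04] 0.008916928939830612
```

>>> carry_out(
  commands=[
    [[0,0,0.0035],[0,0,0],0],
    [[-0.005,0.0004,0],[0,0,0],0],
    [[-0.005,0,0],[0,0,0],0],
    [[-0.005,0,0],[0,0,0],0],
    [[-0.004,0,0],[0,0,0],0],
    [[-0.003,0,0],[0,0,0],0],
    [[0,0,0],[0,0,0],0],
    [[0,0,0],[0,0,0],0],
    [[0,0,0],[0,0,0],0],
    [[0,0,0],[0,0,0],0],
  ],
)

```text
clock: 28.7
ee_pos: [0.5018, 0.1929, 0.0686]
eef_rot: [-0.313, -3.113, 0.003]
contact_force: [-22.8, 3.7, 22.1]
opening: 0.005
gripper_force: 13.2
```

```bash
python3 st.py
```

```text
TCP [0.5018 0.1929 0.0686] q [ 0.22  0.23  1.88  0.    1.04 -1.15] clk 28.7 F [-22.8   3.7  22.1]
turn(tool,deg) [-0.2  -0.71 -0.02] shift now-axes [-0.0425 -0.0002 -0.0143] shift new-axes [-0.0427 -0.0001 -0.0137]
F tool [ 23.3  -1.  -21.8] [ 0.72  3.89 -0.04] 0.00478268622871289
```

>>> carry_out(
  commands=[
    [[0.008,0,0],[0,0,0],0],
    [[0.004,0,0],[0,-3,0],0],
    [[0,0,0.0015],[0,-3.5,0],0],
    [[0,0,0],[0,0,0],0],
    [[0,0,0],[0,0,0],0],
    [[0,0,0],[0,0,0],0],
    [[0,0,0],[0,0,0],0],
    [[0,0,0],[0,0,0],0],
    [[0,0,0],[0,0,0],0],
    [[0,0,0],[0,0,0],0],
  ],
)

```text
clock: 29.53
ee_pos: [0.4955, 0.194, 0.067]
eef_rot: [0.304, 3.014, -0.02]
contact_force: [0.1, 0.2, -0.0]
opening: 0.005
gripper_force: 0.0
```

```bash
python3 st.py
python3 - <<'E'
from h import *
s=r.sense();A=R.from_rotvec(s['eef_rot']).as_matrix()
for sx in (-.0095,.0095):
    p=s['ee_pos']+A@[sx,0,.025]; print('tip corner', p[2]-.012, (p[:2]-[.5436,.1843])@[np.cos(-.2),np.sin(-.2)])
E
```

```text
TCP [0.4955 0.194  0.067 ] q [ 0.26  0.15  1.98 -0.07  0.91 -1.08] clk 29.5333 F [ 0.1  0.2 -0. ]
turn(tool,deg) [-0.1   6.49 -0.05] shift now-axes [-0.0504  0.0001 -0.0097] shift new-axes [-0.049   0.0001 -0.0153]
F tool [-0.1  0.2  0. ] [ 0.13  0.02 -0.06] 0.004694113776598584
tip corner 0.031200852173776158 -0.0367628489263743
tip corner 0.029053141760343345 -0.05564106805217561
```

>>> carry_out(
  commands=[
    [[-0.00298,0,0.00034],[0,0,0],0],
    [[-0.00298,0,0.00034],[0,0,0],0],
    [[-0.00298,0,0.00034],[0,0,0],0],
    [[-0.00298,0,0.00034],[0,0,0],0],
    [[0,0,0],[0,0,0],0],
    [[0,0,0],[0,0,0],0],
    [[0,0,0],[0,0,0],0],
    [[0,0,0],[0,0,0],0],
    [[0,0,0],[0,0,0],0],
    [[0,0,0],[0,0,0],0],
  ],
)

```text
clock: 30.37
ee_pos: [0.5027, 0.1925, 0.066]
eef_rot: [0.304, 3.023, -0.021]
contact_force: [-16.7, 4.1, 13.5]
opening: 0.003
gripper_force: 9.5
```

```bash
cat >> st.py <<'E'
A=R.from_rotvec(s['eef_rot']).as_matrix()
p=s['ee_pos']+A@[-.0095,0,.025]; print('tip', p[2]-.012, (p[:2]-[.5436,.1843])@[np.cos(-.2),np.sin(-.2)])
E
python3 st.py
```

```text
TCP [0.5027 0.1925 0.066 ] q [ 0.25  0.17  1.96 -0.06  0.92 -1.09] clk 30.3667 F [-16.7   4.1  13.5]
turn(tool,deg) [-0.2   5.95 -0.02] shift now-axes [-0.0432  0.0001 -0.0119] shift new-axes [-0.0418  0.0001 -0.0163]
F tool [ 15.7   0.6 -15.2] [0.74 2.75 0.03] 0.003354576225924446
tip 0.03009903324187765 -0.029716139627064472
```

>>> carry_out(
  commands=[
    [[-0.003,0,0],[0,0,0],0],
    [[-0.003,0,0],[0,0,0],0],
    [[-0.002,0,0],[0,0,0],0],
    [[0,0,0],[0,0,0],0],
    [[0,0,0],[0,0,0],0],
    [[0,0,0],[0,0,0],0],
    [[0,0,0],[0,0,0],0],
    [[0,0,0],[0,0,0],0],
    [[0,0,0],[0,0,0],0],
    [[0,0,0],[0,0,0],0],
  ],
)

```text
clock: 31.2
ee_pos: [0.5147, 0.1901, 0.0679]
eef_rot: [0.303, 3.014, -0.02]
contact_force: [-2.4, 1.1, 0.2]
opening: 0.005
gripper_force: 1.9
```

```bash
python3 st.py
```

```text
TCP [0.5147 0.1901 0.0679] q [ 0.24  0.18  1.94 -0.06  0.92 -1.1 ] clk 31.2 F [-2.4  1.1  0.2]
turn(tool,deg) [-0.11  6.5  -0.03] shift now-axes [-0.0309  0.0001 -0.011 ] shift new-axes [-0.0295  0.0001 -0.0144]
F tool [ 2.5  0.6 -0.5] [0.29 0.56 0.01] 0.005280062168670086
tip 0.03208757914549763 -0.017219992946734403
```

The force dropped from 17 N to 2 N, so the coupler is past the rollers. I push gently until it reaches the end.

>>> carry_out(
  commands=[
    [[-0.0015,0,0.0002],[0,0,0],0],
    [[-0.0015,0,0.0002],[0,0,0],0],
    [[-0.001,0,0.0001],[0,0,0],0],
    [[0,0,0],[0,0,0],0],
    [[0,0,0],[0,0,0],0],
    [[0,0,0],[0,0,0],0],
    [[0,0,0],[0,0,0],0],
    [[0,0,0],[0,0,0],0],
    [[0,0,0],[0,0,0],0],
    [[0,0,0],[0,0,0],0],
  ],
)

```text
clock: 32.03
ee_pos: [0.5182, 0.1894, 0.0678]
eef_rot: [0.303, 3.015, -0.02]
contact_force: [-6.5, 1.5, 3.7]
opening: 0.006
gripper_force: 3.7
```

```bash
python3 st.py
```

```text
TCP [0.5182 0.1894 0.0678] q [ 0.24  0.19  1.93 -0.06  0.92 -1.1 ] clk 32.0333 F [-6.5  1.5  3.7]
turn(tool,deg) [-0.12  6.42 -0.03] shift now-axes [-0.0274  0.     -0.0115] shift new-axes [-0.0259  0.     -0.0145]
F tool [ 6.2  0.2 -4.4] [0.36 1.03 0.04] 0.006280617493472226
tip 0.03202272362472104 -0.013702162165705557
```

>>> carry_out(
  commands=[
    [[0.01,0,0],[0,0,0],0],
    [[0.015,0,0],[0,0,0],0],
    [[0.015,0,0],[0,3,0],0],
    [[0.01,0,0],[0,3.5,0],0],
    [[0,0,-0.03],[0,0,0],0],
    [[0,0,-0.03],[0,0,0],0],
    [[0,0,-0.03],[0,0,0],0],
    [[0,0,-0.03],[0,0,0],0],
    [[0,0,0],[0,0,0],0],
    [[0,0,0],[0,0,0],0],
  ],
)

```text
clock: 32.87
ee_pos: [0.4721, 0.1998, 0.1854]
eef_rot: [0.314, 3.119, 0.0]
contact_force: [1.0, -0.4, -0.2]
opening: 0.006
gripper_force: 0.0
```

```bash
python3 st.py
python3 - <<'E'
from h import *
# numeric check: side & scene, compare predicted nipple top/blob at home pose with bright blobs
ax=np.array([np.cos(-.2),np.sin(-.2),0]); h=np.array([.5436,.1843,.012])
for n in ('side','scene','wrist'):
    im=snap(n,n+'9.png'); g=cv2.cvtColor(im,cv2.COLOR_BGR2GRAY); c=cam(n)
    print(n,[ (x,proj(c,[h+ax*x+[0,0,.095],h+ax*x+[0,0,.09]]).round(1).tolist()) for x in (-.02,-.01,0)])
    u,v=proj(c,[h+[0,0,.095]])[0].astype(int)
    if 12<u<628 and 12<v<468: print(g[v-10:v+11:1,u-12:u+13:1])
E
```

```text
TCP [0.4721 0.1998 0.1854] q [ 0.25  0.    1.89 -0.    1.25 -1.12] clk 32.8667 F [ 1.  -0.4 -0.2]
turn(tool,deg) [ 0.05  0.38 -0.04] shift now-axes [-0.0724 -0.001   0.1036] shift new-axes [-0.0731 -0.001   0.1031]
F tool [-1.1 -0.2  0.2] [ 0.06 -0.08 -0.02] 0.005923482146443433
tip 0.1484821975746005 -0.06344301278585505
side [(-0.02, [[253.8, 171.4], [253.9, 173.1]]), (-0.01, [[257.9, 170.9], [258.0, 172.6]]), (0, [[261.9, 170.4], [262.1, 172.1]])]
[[110 110 114 111 112 111 111 109 110 110 110 106 106 108 105 106  90  78
   85  87  88  89  93  93  94]
 [114 111 110 115 113 112 110 111 109 110 110 109 105  95  86  85  78  75
   81  83  88  94  90  93  95]
 [111 111 109 110 113 112 112 109 109 108 109 109  96  80  76  75  76  74
   83  84  90  87  89  91  95]
 [111 111 109 111 114 111 111 111 111 108  90  88  81  74  74  77  78  71
   79  86  88  91  90  92  90]
 [112 111 111 113 110 110 109 110  96  86  81  77  78  76  75  78  72  72
   72  79  82  89  92  94  93]
 [109 111 110 113 110 114  98  88  78  80  79  76  76  75  78  72  76  73
   75  73  77  83  85  89  89]
 [104 111 110 1
[... 5536 characters left out ...]
23 121 121 121 121 122 122 125 122 122
  121 122 122 122 121 122 122]
 [122 123 123 123 121 121 120 122 121 122 123 120 121 120 121 123 122 124
  122 123 121 122 121 122 121]
 [121 120 123 121 123 119 120 123 122 120 122 124 123 120 121 121 121 121
  120 121 125 121 122 123 123]
 [122 121 122 122 122 122 122 122 122 122 123 123 121 121 122 123 122 123
  123 121 122 121 123 123 123]
 [122 120 120 121 122 120 123 121 122 123 123 120 122 123 122 122 122 122
  121 123 122 123 122 122 123]
 [121 122 121 121 121 120 123 121 122 122 121 122 121 122 123 123 122 124
  120 121 121 122 121 124 124]
 [121 122 122 121 120 121 121 120 121 120 123 123 121 123 121 121 121 122
  123 122 123 122 122 123 121]]
```

The coupler is near home and upright: the nipple is at (260.7,171) in the side view against a predicted (261.9,170.4). It wasn't clear that it reached the slot's end, so I give one more push against the stop.

>>> carry_out(
  commands=[
    [[0,0,0.03],[0,0,0],0],
    [[0,0,0.03],[0,0,0],0],
    [[0,0,0.03],[0,0,0],0],
    [[0,0,0.029],[0,0,0],0],
    [[-0.01,0,0],[0,-3.5,0],0],
    [[-0.015,0,0],[0,-3,0],0],
    [[-0.012,0,0],[0,0,0],0],
    [[0,0,0],[0,0,0],0],
    [[0,0,0],[0,0,0],0],
    [[0,0,0],[0,0,0],0],
  ],
)

```text
clock: 33.85
ee_pos: [0.5051, 0.1917, 0.065]
eef_rot: [0.304, 3.016, -0.021]
contact_force: [0.1, 0.1, 0.4]
opening: 0.005
gripper_force: 0.0
```

```bash
python3 st.py
```

```text
TCP [0.5051 0.1917 0.065 ] q [ 0.25  0.17  1.96 -0.06  0.91 -1.09] clk 33.85 F [0.1 0.1 0.4]
turn(tool,deg) [-0.15  6.39 -0.04] shift now-axes [-0.0409  0.0004 -0.0128] shift new-axes [-0.0392  0.0004 -0.0173]
F tool [-0.1  0.1 -0.4] [ 0.15  0.05 -0.03] 0.00450874155946393
tip 0.029207286177384936 -0.026998709039286542
```

>>> carry_out(
  commands=[
    [[0,0,-0.002],[0,0,0],0],
    [[-0.004,0,0.0004],[0,0,0],0],
    [[-0.004,0,0.0004],[0,0,0],0],
    [[-0.003,0,0.0003],[0,0,0],0],
    [[-0.002,0,0.0002],[0,0,0],0],
    [[-0.0015,0,0.0002],[0,0,0],0],
    [[0,0,0],[0,0,0],0],
    [[0,0,0],[0,0,0],0],
    [[0,0,0],[0,0,0],0],
    [[0,0,0],[0,0,0],0],
  ],
)

```text
clock: 34.68
ee_pos: [0.5175, 0.1896, 0.0678]
eef_rot: [0.304, 3.02, -0.02]
contact_force: [-12.9, 2.8, 11.0]
opening: 0.005
gripper_force: 7.1
```

```bash
python3 st.py
```

```text
TCP [0.5175 0.1896 0.0678] q [ 0.24  0.19  1.93 -0.06  0.92 -1.1 ] clk 34.6833 F [-12.9   2.8  11. ]
turn(tool,deg) [-0.16  6.15 -0.03] shift now-axes [-0.028  -0.     -0.0115] shift new-axes [-0.0266 -0.     -0.0145]
F tool [ 12.    0.1 -12.4] [ 0.53  2.07 -0.02] 0.005256543216534877
tip 0.031984590920457315 -0.014497597519814541
```

A firm stop at 13 N with no advance, so it is fully home. I withdraw.

>>> carry_out(
  commands=[
    [[0.005,0,0],[0,0,0],0],
    [[0.01,0,0],[0,0,0],0],
    [[0.015,0,0],[0,3,0],0],
    [[0.015,0,0],[0,3.5,0],0],
    [[0.005,0,-0.03],[0,0,0],0],
    [[0,0,-0.03],[0,0,0],0],
    [[0,0,-0.03],[0,0,0],0],
    [[0,0,-0.03],[0,0,0],0],
    [[0,0,-0.03],[0,0,0],0],
    [[0,0,0],[0,0,0],0],
  ],
)

```text
clock: 35.52
ee_pos: [0.4749, 0.2001, 0.2209]
eef_rot: [0.313, 3.115, 0.003]
contact_force: [0.5, 0.4, 0.0]
opening: 0.006
gripper_force: 0.0
```

Run:
```python
from h import *
D=cam('side'); d=snap('side','sideA.png'); g=cv2.cvtColor(d,cv2.COLOR_BGR2GRAY).astype(int)
o=cv2.imread('pics/side9.png',0).astype(int); e=cv2.imread('pics/side6.png',0).astype(int)
# nipple top centroid now vs before
for i in (o,g):
    w=np.clip(i[168:174,255:267]-150,0,None); y,x=np.mgrid[168:174,255:267]; print((w*x).sum()/w.sum(),(w*y).sum()/w.sum())
# guard area unchanged since it was seen open (right of stand)
print(np.abs(g-e)[150:200,285:325].mean(), r.sense()['contact_force'], r.sense()['ee_pos'])
```

```text
260.5978260869565 171.4908026755853
260.95434969853574 171.52713178294573
1.423 [ 0.55128129 -0.20379313 -0.13571335] [0.47377475 0.19980988 0.21789802]
```

```bash
python3 -c "
from station import r
print(r.sign_off())"
```

```text
the job is handed in; nothing more can be done
None
```

I handed the job in at about 35.5 s with the guard open, the coupler pushed to a firm stop in the slot past the rollers, and the gripper clear; I did not re-measure the bystanders, and sign-off gave no verdict.

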